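Make up two desk kits, bulbs last

ROBOT

A 6-joint arm with a two-finger parallel gripper is mounted at the origin on the work surface. World frame = base frame: x ahead of the robot, y to its left, z up, the work surface at z = 0. Lengths are in mm, angles in rad, forces in N, time in s.
With the tool pointing down it reaches from about 350 to 875 mm from the base axis. Payload 4.2 kg.
Tool frame: the origin (TCP) lies midway between the tips of the shut fingers; the grasp point (between the pads) lies 19 mm behind it; z points along the fingers, y is the direction in which the jaws open and shut (so a half turn about z gives the same grasp; the last joint's range is limited). The gripper opens to 85 mm and grips with 20 to 120 N. Pads are 22 mm wide; open, the fingers measure 114 mm over their backs; the gripper's body (76 mm by 85 mm) begins 54 mm behind the grasp point. The pads swing forward as they close: fully open they stand 13 mm farther back than shut.
Start: joints at [1.538, 0.385, 0.008, 0, -1.194, -0.259], TCP at [179.766, 598.568, 195.512] pointing down, gripper open.
Joint ranges: [-3.14, 3.14], [-1.21, 2.06], [-1.07, 1.41], [-3.16, 2.05], [-2.99, -0.16], [-3.1, 3.1]. Speed limits (rad/s): [2.79, 2.79, 3.14, 3.14, 3.14, 3.14].

INTERFACE

Orientations are given as a unit quaternion [x, y, z, w].
In Python, from bench import read_state, get_image, job_done, search_frame, regions_of gives the robot as it stands.
- The arm moves only by the tool servo_tool, never from a script. Its arguments are lists of equal length, an entry for each row: "turn": the turn, a rotation vector about the world's x, y, z in rad, a list of three; "dp": the shift along the world's x, y, z in m, a list of three; "fingers": the finger opening in m, from 0 to 0.0854. In form: {"turn": [[rx, ry, rz], ...], "dp": [[tx, ty, tz], ...], "fingers": [fingers, ...]}. A call has exactly 5 rows; each row shifts and turns the pose as measured when the row begins; what a row does not reach is not made up. A row lasts 1/8 s, in which the tool goes at most 62.5 mm and 10.7 degrees, less where a joint would pass 70% of its speed; a pose out of reach is approached as far as the arm can. A call is refused whole if a number of a shift passes 0.0625 or a number of a turn 0.188, either way. A call with a gripper value outside its range is refused whole. The fingers move at their own pace and stop on an object; the grip force is fixed at half the most. Time passes only in rows, so rows that do not move let the fingers close, or fill a call up. It gives the time, the measured TCP pose, the force and the opening at its end, in the units of the state.
- read_state(): the state, without advancing time (a new reading comes with each control period).
- get_image(name): name is "side" or "top" or "wrist"; returns a dict with "img" (400x640x3 uint8, red, green, blue), "vfov" (degrees; the focal length in pixels is half the picture's height over the tangent of half this angle, whatever the lens; pixels are square), "cx", "cy" (the principal point, pixels), "k1" (the pictures are not rectified: a ray, as slopes to the right and down, at radius r is drawn at 1 + k1 r^2 times it, then the intrinsics apply), "world_from_camera" (4x4, takes a point from camera to world coordinates); the wrist camera has in their place "mount" (4x4, takes a point from camera to tool coordinates, whose origin is the TCP and whose axes are the flange's). Camera axes: x right, y down, z forward; pixel columns grow to the right and rows downward; lengths in mm; the calibration is good to about 2 mm. A picture is of the moment at which its call begins: read the wrist's pose just before it. There is no depth.
- job_done(): hands the job in, once; it reports no verdict.
Trained networks look in the newest picture that a camera, given by its name, has taken for a name from the list of things; names that differ only in an ending like _2 or _b are one class to them, and where a whole thing is asked for, a point or a joint stands for the part that bears it (a point fixed in the world has none). Each returns a list of dicts, best first, with "score" (0 to 1); they miss things now and then, are a little off and sometimes report something else, mostly with a low value. They report only what shows in the picture. A call takes as long as a camera call.
- search_frame(query, camera): "box" ([left, top, width, height] in pixels, round what is visible of it).
- regions_of(query, camera): "region" (400x640 bool, what is visible of it) and "box" ([left, top, width, height] in pixels, round what is visible of it).
The state is a dict: "clock": time; "joints": joint angles; "joint_vel": joint speeds; "joint_efforts": joint torques, N m; "position": TCP position; "ee_rot": TCP orientation; "contact_force": force on the tool from outside, world axes, zero at the start; "wrist_torque": the same for the moment, N m; "gripper_width": finger opening in mm.
Only numpy, scipy, OpenCV 4.12 (cv2) and the standard library are available. Lean on these libraries where they do the work, as an engineer would, in place of code of your own. Each camera call takes 0.05 s, during which the arm holds its last target. There are 200 camera calls.

TASK

Make up the two desk kits: the stapler and the large bulb go in the short tray; the glue pot, the stamp and the small bulb go in the long tray, with the stamp in the middle compartment and the glue pot in the end one. First put the stapler, the stamp and the glue pot upright on the floor of their compartments, and only when all three are in, set each glass bulb gently, base down and without letting it drop, into the round cup of its tray. Leave the mug where it stands.

Things in the scene. Friction and masses are not known exactly. Their poses are not given: they have to be found in the camera images.
- short_tray: Grey tray 140 mm square, fixed; origin at the centre of its underside, z up. Floor 4 mm thick, walls 5 mm thick, 20 mm high. A wall along y parts it: stapler compartment on the -x side (inside 59 mm in x, 130 in y, centre x -35.5, y 0); on the +x side a cardboard cup at x +32.5, y 0: upright open ring, 41 mm outside, 34 mm inside diameter, rim 38 mm above the desk.
- long_tray: Grey tray 75 mm (x) by 230 mm (y), fixed; origin at the centre of its underside, z up. Floor 4 mm thick, walls 5 mm thick, 20 mm high. Three spaces in a row along y, each 65 mm (x) by 70 mm (y) inside, all at x 0: at y +75 mm one with a cardboard cup in its middle (ring as in the short tray, rim 38 mm above the desk), y 0 the middle compartment, y -75 mm the end compartment.
- stapler: Desk stapler, 116 mm long (x), 34 mm wide (y), 54 mm high: black foot 10 mm high, grey upper arm 30 mm wide between 34 and 54 mm above its underside, to be gripped across its width at mid-length. Origin at the centre of its underside, z up. About 200 g. In its compartment it lies lengthwise along the tray's y axis, either way round.
- stamp: Wooden hand stamp: block 50 mm (x) by 32 mm (y) by 24 mm high with a dark round knob on top, 30 mm in diameter between 52 and 70 mm above its underside; 76 mm high in all. Origin at the centre of its underside, z up. About 90 g. Grip it by the knob. It fits its compartment either way round.
- glue_pot: White round pot with a black screw cap, 44 mm in diameter up to 46 mm, its cap 38 mm in diameter, 70 mm high in all. Grip it round the body or the cap. Origin at the centre of its underside, z up. About 110 g.
- large_bulb: White globe lamp bulb, globe 62 mm across; metal base 17 mm across reaches 20 mm below it. Origin: globe centre; z up, away from the base. Starts base down in a fixed cardboard cup like those in the trays (60 mm card foot), globe centre 64 mm above the desk. Grip the globe at its middle; thin glass, about 50 g. Seated in a tray cup the globe rests on the rim, the base hangs free, globe centre again 64 mm up.
- small_bulb: White globe lamp bulb, the smaller, globe 50 mm across; metal base 17 mm across reaches 20 mm below it. Origin: globe centre; z up, away from the base. Starts base down in a fixed cardboard cup like those in the trays (60 mm card foot), globe centre 56 mm above the desk. Grip the globe at its middle; thin glass, about 35 g. Seated in a tray cup the globe rests on the rim, the base hangs free, globe centre again 56 mm up.
- mug: Blue mug, 68 mm in diameter, 80 mm high, standing between the trays towards the far side; origin at the centre of its underside. To be left alone.

How it is judged (in metres and radians):
On the way, in this order (a step that is already met when the one before it is completed fails the run):
1. the stapler is in the short tray's compartment, the stamp in the long tray's middle one and the glue pot in its end one (x of stapler in the frame of short_tray between -0.0505 and -0.0205 m and y of stapler in the frame of short_tray between -0.012 and 0.012 m and height (world z) of each of stapler, stamp, glue_pot below 0.009 m and angle between each of stapler, stamp, glue_pot's own z axis and vertical below 0.1 rad and angle between the x axis of stapler and the y axis of short_tray, either way round below 0.3 rad and x of stamp in the frame of long_tray between -0.018 and 0.018 m and y of stamp in the frame of long_tray between -0.021 and 0.021 m and x of glue_pot in the frame of long_tray between -0.018 and 0.018 m and y of glue_pot in the frame of long_tray between -0.096 and -0.054 m), for 0.2 s.
2. both bulbs are seated in the cups of their trays (all of step 1 and x of large_bulb in the frame of short_tray between 0.0265 and 0.0385 m and y of large_bulb in the frame of short_tray between -0.006 and 0.006 m and z of large_bulb in the frame of short_tray between 0.0599 and 0.0679 m and angle between each of large_bulb, small_bulb's own z axis and vertical below 0.35 rad and x of small_bulb in the frame of long_tray between -0.006 and 0.006 m and y of small_bulb in the frame of long_tray between 0.069 and 0.081 m and z of small_bulb in the frame of long_tray between 0.0523 and 0.0603 m), for 0.2 s.
At the end, for the whole second after the job is handed in: Stapler flat in its compartment (centre within 15 mm across, 12 along, 0.3 rad); stamp in the middle, glue pot in the end compartment, upright on the floor (18 mm, 21 mm); bulbs seated base down in their cups (6 mm sideways, 4 mm height, lean under 0.35 rad); all released, at rest (all of step 2 and linear speed of each of stapler, stamp, glue_pot, large_bulb, small_bulb below 0.02 m/s); the robot touches nothing.
It fails at once if a bulb is set into its tray's cup before the stapler, stamp and glue pot are all in place ((height (world z) of large_bulb below 0.075 m and x of large_bulb in the frame of short_tray between 0.0205 and 0.0445 m and y of large_bulb in the frame of short_tray between -0.012 and 0.012 m and not (x of stapler in the frame of short_tray between -0.0505 and -0.0205 m and y of stapler in the frame of short_tray between -0.012 and 0.012 m and height (world z) of each of stapler, stamp, glue_pot below 0.009 m and angle between each of stapler, stamp, glue_pot's own z axis and vertical below 0.1 rad and angle between the x axis of stapler and the y axis of short_tray, either way round below 0.3 rad and x of stamp in the frame of long_tray between -0.018 and 0.018 m and y of stamp in the frame of long_tray between -0.021 and 0.021 m and x of glue_pot in the frame of long_tray between -0.018 and 0.018 m and y of glue_pot in the frame of long_tray between -0.096 and -0.054 m)) or (height (world z) of small_bulb below 0.075 m and x of small_bulb in the frame of long_tray between -0.012 and 0.012 m and y of small_bulb in the frame of long_tray between 0.063 and 0.087 m and not (x of stapler in the frame of short_tray between -0.0505 and -0.0205 m and y of stapler in the frame of short_tray between -0.012 and 0.012 m and height (world z) of each of stapler, stamp, glue_pot below 0.009 m and angle between each of stapler, stamp, glue_pot's own z axis and vertical below 0.1 rad and angle between the x axis of stapler and the y axis of short_tray, either way round below 0.3 rad and x of stamp in the frame of long_tray between -0.018 and 0.018 m and y of stamp in the frame of long_tray between -0.021 and 0.021 m and x of glue_pot in the frame of long_tray between -0.018 and 0.018 m and y of glue_pot in the frame of long_tray between -0.096 and -0.054 m))).
It fails at once if a bulb is pressed or knocked on a tray with more than 25 N ((contact force between large_bulb and short_tray above 25 N or contact force between large_bulb and long_tray above 25 N) or (contact force between small_bulb and short_tray above 25 N or contact force between small_bulb and long_tray above 25 N)).
It fails at once if a bulb is let fall (loose from the fingers and faster than 0.5 m/s, a drop of some 13 mm) ((contact force between the fingers and large_bulb below 0.02 N and linear speed of large_bulb above 0.5 m/s) or (contact force between the fingers and small_bulb below 0.02 N and linear speed of small_bulb above 0.5 m/s)).
It fails at once if a bulb ends up on the desk (height (world z) of large_bulb below 0.045 m or height (world z) of small_bulb below 0.04 m).
It fails at once if the mug is pushed more than 20 mm or tipped (distance of mug from where it was at the start of the episode above 0.02 m or angle between mug's own z axis and vertical above 0.35 rad).
It also fails if it takes over 144 s, if anything falls off the work surface, if the arm or the gripper's body presses on something with over 40 N, if the wrist force passes 120 N, or if a joint passes its speed limit or range.

## Working session

There is one attempt and no reset: what is moved stays moved. The work goes in short steps, Python scripts to look and compute and a tool call to move; the robot and the scene stay as the last step left them, time stands still between calls to the robot, and variables do not carry over. Pictures are saved under pics/ and viewed, about 12 in all and at most 16, crops included, and the job is handed in when it is done.

Besides the shell and the picture viewer there is one more tool, called after ">>>" by a JSON object that holds its "method" and its "body", one argument or row to a line. servo_tool: Moves the arm, as the interface text tells. Its arguments: {"type":"object","properties":{"turn":{"type":"array","items":{"type":"array","items":{"type":"number"}}},"dp":{"type":"array","items":{"type":"array","items":{"type":"number"}}},"fingers":{"type":"array","items":{"type":"number"}}},"required":["turn","dp","fingers"]}

```bash
ls; mkdir -p pics
cat > h.py <<'E'
import numpy as np, cv2
from bench import *
from scipy.spatial.transform import Rotation as R
def cam(name):
    s=read_state(); g=get_image(name)
    g['f']=200/np.tan(np.radians(g['vfov'])/2)
    if 'mount' in g:
        T=np.eye(4); T[:3,:3]=R.from_quat(s['ee_rot']).as_matrix(); T[:3,3]=s['position']
        g['W']=T@np.array(g['mount'])
    else: g['W']=np.array(g['world_from_camera'])
    return g
def ray(g,u,v):
    d=np.array([(u-g['cx'])/g['f'],(v-g['cy'])/g['f']]); k=g['k1']; p=d.copy()
    for _ in range(30): p=d/(1+k*(p@p))
    w=g['W'][:3,:3]@np.array([p[0],p[1],1]); return g['W'][:3,3],w/np.linalg.norm(w)
def at(g,u,v,z):
    o,w=ray(g,u,v); return o+w*(z-o[2])/w[2]
def proj(g,P):
    P=np.atleast_2d(P); c=(P-g['W'][:3,3])@g['W'][:3,:3]; p=c[:,:2]/c[:,2:]
    r2=(p**2).sum(1,keepdims=True); p=p*(1+g['k1']*r2); return p*g['f']+[g['cx'],g['cy']]
def save(g,n): cv2.imwrite('pics/'+n+'.png',g['img'][:,:,::-1])
def tri(g1,p1,g2,p2):
    (o1,a),(o2,b)=ray(g1,*p1),ray(g2,*p2)
    t=np.linalg.lstsq(np.c_[a,-b],o2-o1,rcond=None)[0]
    x,y=o1+t[0]*a,o2+t[1]*b; return (x+y)/2,np.linalg.norm(x-y)
E
python3 - <<'E'
from h import *
s=read_state();print(s)
for n in ['top','side']:
    g=cam(n);save(g,n+'0');print(n,g['f'],g['cx'],g['cy'],g['k1'],g['W'].round(3).tolist())
    for q in ['short_tray','long_tray','stapler','stamp','glue_pot','large_bulb','small_bulb','mug']:
        for r in search_frame(q,n)[:2]: print(q,np.round(r['box'],1),round(r['score'],2))
g=cam('wrist');save(g,'wrist0')
E
```

```text
pics
{'clock': 0.0, 'joints': array([ 1.53758305e+00,  3.85552453e-01,  6.62542457e-03, -5.37077171e-04,
       -1.19398958e+00, -2.58590618e-01]), 'joint_vel': array([0.00060012, 0.00090451, 0.00012902, 0.00034665, 0.00179632,
       0.00190672]), 'joint_efforts': array([-9.31188515e-04, -3.92287660e+01,  1.88402027e+01,  4.18634310e+00,
       -4.62703363e-03, -4.24563083e-06]), 'position': array([179.58864352, 597.94824508, 194.41833523]), 'ee_rot': array([ 9.89360183e-01, -1.45482789e-01, -1.28797746e-04,  1.08148525e-03]), 'contact_force': array([-0.22835912,  0.04902759,  0.62883363]), 'wrist_torque': array([ 0.03390369,  0.01449478, -0.01664538]), 'gripper_width': 85.30780512028713}
top 479.1849759411702 319.55918459054647 201.55816364978634 -0.10410819423986507 [[0.013, -0.996, 0.093, 457.174], [-1.0, -0.011, 0.025, -9.233], [-0.024, -0.094, -0.995, 1142.249], [0.0, 0.0, 0.0, 1.0]]
short_tray [388.3 153.7  61.5  63.5] 0.97
long_tray [202.  176.5  97.   33.1] 0.64
stapler [449.7 254.9  40.1  53.5] 0.65
stamp [329.1 240.2  10.4  22.7] 0.66
glue_pot [170.8 268.4  27.1  17.2] 0.76
large_bulb [382.3 247.7  28.9  29.8] 0.75
small_bulb [389.2 152.4  59.4  67.3] 0.5
mug [311.  123.5  33.2  39.8] 0.62
side 498.626788610837 318.8447847880937 199.96033488958463 -0.0019077933048203303 [[0.989, -0.109, 0.103, 414.502], [-0.149, -0.758, 0.635, -867.591], [0.009, -0.643, -0.766, 1116.739], [0.0, 0.0, 0.0, 1.0]]
short_tray [324.6 250.3  56.   53.1] 0.79
long_tray [299.5 135.8  42.2  54.6] 0.93
long_tray [263.3 239.8  24.6  25.1] 0.62
stapler [241.  305.   48.3  48.2] 0.93
stamp [271.2 201.3  21.7  28.6] 0.58
glue_pot [241.  118.2  16.8  29.3] 0.73
glue_pot [354.4 182.2  34.2  37.9] 0.28
large_bulb [263.7 240.9  24.6  26.4] 0.67
small_bulb [252.6 155.4  18.6  16. ] 0.69
mug [352.2 182.7  32.2  36.5] 0.97
mug [269.3 202.   24.2  25.1] 0.39
```

Run:
```python
import cv2
a=cv2.imread('pics/top0.png')[100:340,140:520];cv2.imwrite('pics/top0c.png',cv2.resize(a,None,fx=2.1,fy=2.1,interpolation=2))
a=cv2.imread('pics/side0.png')[100:380,200:430];cv2.imwrite('pics/side0c.png',cv2.resize(a,None,fx=2.1,fy=2.1,interpolation=2))
```

```text
(no output)
```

View pics/top0c.png

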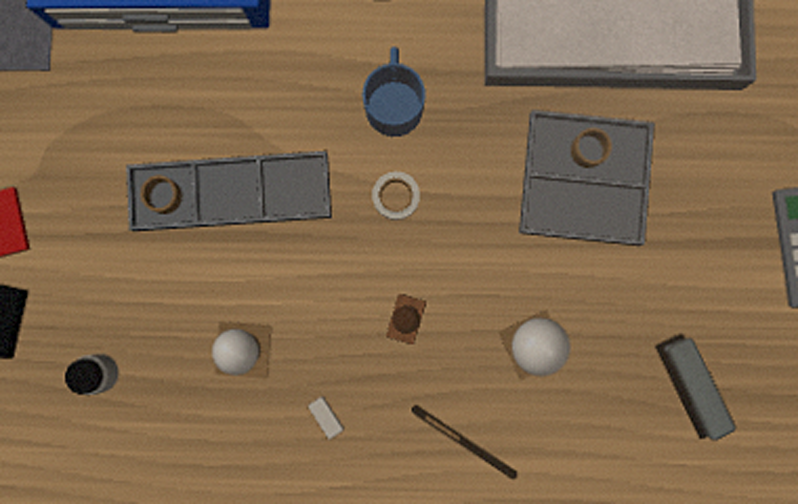

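View pics/side0c.png

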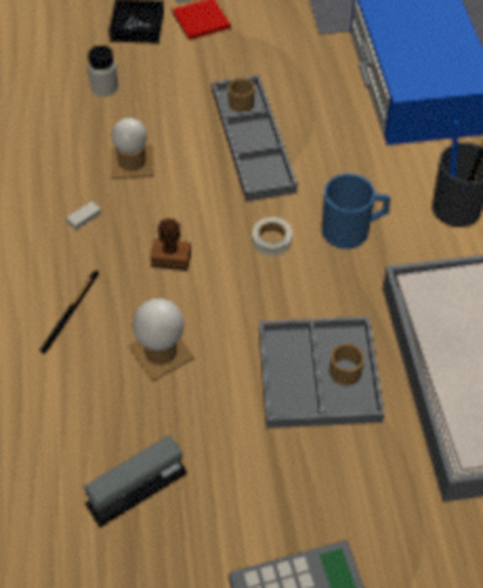

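View pics/wrist0.png

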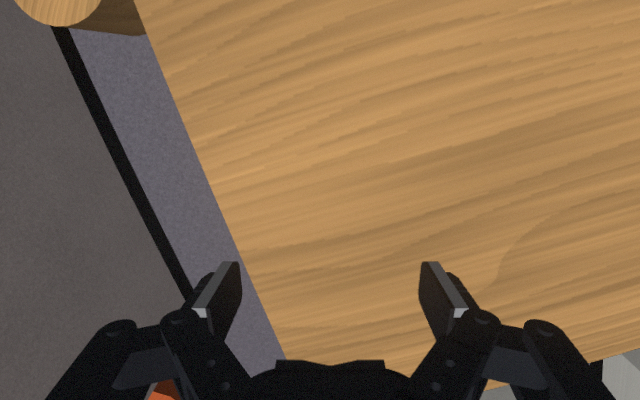

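Top view: long tray (crop) spans x127–331, y151–231 with its cup at the left (+y); short tray spans 521–654 × 111–244 with its cup on the far side. The stapler (695,388), stamp knob (405,320), glue pot cap (85,375) and both bulbs (237,352), (540,347) agree with the side view. The wrist view shows only desk and fingers.

Run:
```python
from h import *
from scipy.optimize import least_squares as LS
t=cam('top')
c=lambda u,v:(u/2.1+140,v/2.1+100)
for n,px,a,b in [('long',[(127,168),(328,151),(331,217),(130,231)],75,230),('short',[(530,111),(654,123),(643,244),(521,233)],140,140)]:
    P=np.array([at(t,*c(*p),20)[:2] for p in px])  # far-left, far-right, near-right, near-left
    M=np.array([(a/2,b/2),(a/2,-b/2),(-a/2,-b/2),(-a/2,b/2)])
    f=lambda q:((M@np.array([[np.cos(q[2]),np.sin(q[2])],[-np.sin(q[2]),np.cos(q[2])]])+q[:2])-P).ravel()
    r=LS(f,[*P.mean(0),0]);print(n,r.x.round(3),r.fun.round(1))
    for nm,o in [('cup',(32.5,0) if n=='short' else (0,75))]:
        pass
print('cups',at(t,*c(162,194),38),at(t,*c(591,147),38))
print('stamp',at(t,*c(405,320),70),'glue',at(t,*c(84,376),70))
print('stapler arm corners',[at(t,*c(*p),54)[:2].round(0) for p in [(663,349),(690,337),(735,428),(706,440)]])
rt={q:regions_of(q,'top') for q in ['large_bulb','small_bulb','stapler','stamp','glue_pot','mug']}
s=cam('side');rs={q:regions_of(q,'side') for q in rt}
for q in rt:
    o=[]
    for rr in (rt[q],rs[q]):
        if not rr: o.append(None);continue
        x,y,w,h=rr[0]['box'];o.append((x+w/2,y+h/2));print(q,np.round(rr[0]['box']),round(rr[0]['score'],2))
    if all(o): X,e=tri(t,o[0],s,o[1]);print('  tri',X.round(1),round(e,1))
print('bulbs manual',at(t,*c(236,352),56),at(t,*c(540,347),64))
print('side', at(s,129/2.1+200,135/2.1+100,56),at(s,158/2.1+200,325/2.1+100,64))
```

```text
long [5.84923e+02 1.86973e+02 8.60000e-02] [ 1.5  0.4 -0.1  0.6 -0.1 -1.1 -1.3  0.1]
short [ 6.05460e+02 -2.17091e+02 -8.60000e-02] [ 0.8 -0.5  0.8  0.9 -1.3 -1.5 -0.2  1.1]
cups [579.51098588 258.45993006  38.        ] [ 637.08049312 -218.23193612   38.        ]
stamp [444.23817012 -13.74140743  70.        ] glue [378.50925727 329.98747938  70.        ]
stapler arm corners [array([ 416., -292.]), array([ 429., -322.]), array([ 331., -370.]), array([ 319., -339.])]
large_bulb [381. 250.  33.  30.] 0.55
large_bulb [263. 241.  22.  24.] 0.89
  tri [ 418.5 -158.4   74.5] 0.0
small_bulb [240. 253.  24.  28.] 0.91
small_bulb [252. 157.  18.  14.] 0.71
  tri [407.8 169.5  58.9] 1.2
stapler [451. 260.  40.  49.] 0.59
stapler [241. 307.  50.  40.] 0.8
  tri [ 376.2 -333.8   31. ] 5.3
stamp [329. 240.  10.  22.] 0.7
stamp [269. 202.  22.  28.] 0.68
  tri [446.5 -17.5  42. ] 3.4
glue_pot [171. 272.  25.  15.] 0.86
glue_pot [241. 118.  15.  30.] 0.76
  tri [377.7 332.3  39.2] 3.5
mug [312. 123.  31.  37.] 0.74
mug [355. 183.  30.  36.] 0.64
  tri [7.016e+02 5.000e-01 3.900e+01] 1.4
bulbs manual [406.94634139 167.92542184  56.        ] [ 417.17480902 -157.75957547   64.        ]
side [409.46600297 171.50901906  56.        ] [ 419.83291815 -157.88551307   64.        ]
```

>>> {"method": "servo_tool", "body": {
  "turn": [
    [0,0,-0.12],
    [0,0,-0.12],
    [0,0,-0.12],
    [0,0,-0.12],
    [0,0,-0.12]
  ],
  "dp": [
    [0.02,-0.027,0],
    [0.02,-0.027,0],
    [0.02,-0.027,0],
    [0.02,-0.027,0],
    [0.02,-0.027,0]
  ],
  "fingers": [0.085,0.085,0.085,0.085,0.085]
}}

```text
clock: 2.28
position: [281.0, 461.4, 195.0]
ee_rot: [0.899, -0.438, 0.0, -0.0]
contact_force: [0.3, 0.9, 0.1]
gripper_width: 85.1
```

>>> {"method": "servo_tool", "body": {
  "turn": [
    [0,0,-0.12],
    [0,0,-0.12],
    [0,0,-0.12],
    [0,0,-0.12],
    [0,0,-0.12]
  ],
  "dp": [
    [0.02,-0.027,0],
    [0.02,-0.027,0],
    [0.02,-0.027,0],
    [0.02,-0.027,0],
    [0.02,-0.027,0]
  ],
  "fingers": [0.085,0.085,0.085,0.085,0.085]
}}

```text
clock: 2.9
position: [384.0, 321.9, 196.2]
ee_rot: [0.722, -0.691, 0.0, -0.001]
contact_force: [-0.7, 0.9, -0.4]
gripper_width: 84.9
```

```bash
cat >> h.py <<'E'
def yawj(s):
    y=R.from_quat(s['ee_rot']).as_matrix()[:,1]; return np.arctan2(y[1],y[0])
def err(s):
    z=R.from_quat(s['ee_rot']).as_matrix()[:,2]; return np.cross(z,[0,0,-1])
def st():
    s=read_state(); print('t',round(s['clock'],2),'p',s['position'].round(1),'jawyaw',round(yawj(s),3),'tilt',err(s).round(3),'w',round(s['gripper_width'],1),'F',s['contact_force'].round(1),'q',s['joints'].round(2)); return s
E
python3 - <<'E'
from h import *
st();g=cam('wrist');save(g,'w1');print(np.array(g['mount']).round(3))
for r in regions_of('glue_pot','wrist')[:2]:
    print(r['score'],r['box'])
print(proj(g,[[378.5,330,70],[378,331,0]]))
E
```

```text
t 2.9 p [384.  321.9 196.2] jawyaw -3.098 tilt [-0.002  0.002  0.   ] w 84.9 F [-0.7  0.9 -0.4] q [ 1.02  0.17 -0.29  0.   -1.11 -0.98]
[[ 0.0000e+00 -9.4900e-01 -3.1500e-01  8.0843e+01]
 [ 1.0000e+00  1.0000e-03 -1.0000e-03 -6.6900e-01]
 [ 1.0000e-03 -3.1500e-01  9.4900e-01 -1.7865e+02]
 [ 0.0000e+00  0.0000e+00  0.0000e+00  1.0000e+00]]
0.81 [314.0, 161.1, 37.7, 51.9]
[[335.94966523 190.89098833]
 [335.42370662 175.61621271]]
```

View pics/w1.png

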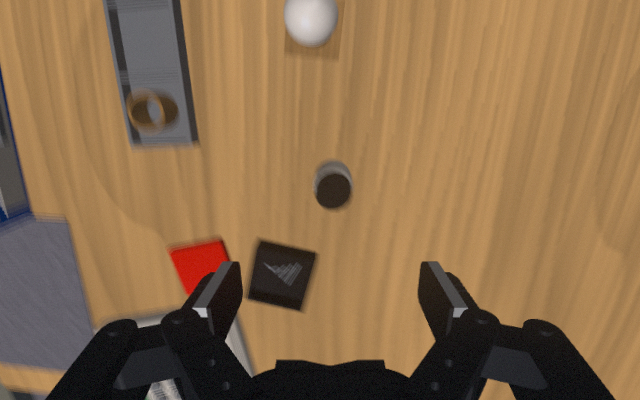

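Sharp agreement: the cap shows at (333,188), predicted (336,191), so about 2 mm off.

Run:
```python
from h import *
s=st();g=cam('wrist');save(g,'w2')
hsv=cv2.cvtColor(g['img'],cv2.COLOR_RGB2GRAY)
m=np.zeros((400,640),np.uint8);m[150:225,295:375]=(hsv[150:225,295:375]<62)
n,l,a,c=cv2.connectedComponentsWithStats(m)
i=1+a[1:,4].argmax();print(a[i],c[i],'cap',at(g,*c[i],70))
x,y,w,h=a[i][:4];print('bbox c',at(g,x+w/2,y+w/2+h-w if 0 else y+h/2,70), w, w*0.0)
for r in regions_of('small_bulb','wrist')[:1]: print(r['box'],r['score'])
```

```text
t 3.0 p [384.4 320.7 196.1] jawyaw -3.098 tilt [-0.001  0.002  0.   ] w 85.1 F [-0.8  1.4 -0.6] q [ 1.02  0.17 -0.29  0.   -1.11 -0.98]
[ 318  176   36   37 1057] [335.12488174 194.36518448] cap [379.53732822 332.47943587  70.        ]
bbox c [378.64015666 332.58306034  70.        ] 36 0.0
[286.8, 0.0, 50.7, 49.5] 0.57
```

>>> {"method": "servo_tool", "body": {
  "turn": [
    [0,0,0.015],
    [0,0,0.015],
    [0,0,0],
    [0,0,0],
    [0,0,0]
  ],
  "dp": [
    [-0.005,0.011,-0.02],
    [0,0,-0.04],
    [0,0,-0.04],
    [0,0,-0.04],
    [0,0,-0.02]
  ],
  "fingers": [0.085,0.085,0.085,0.085,0.085]
}}

```text
clock: 3.72
position: [377.6, 340.5, 34.8]
ee_rot: [0.738, -0.675, -0.001, -0.007]
contact_force: [-0.4, -0.0, 0.5]
gripper_width: 85.2
```

```bash
python3 -c "
from h import *
st()"
```

```text
t 3.73 p [377.6 340.5  34.8] jawyaw -3.052 tilt [-0.011  0.008  0.   ] w 85.2 F [-0.4 -0.   0.5] q [ 1.05  0.37 -0.49  0.   -0.7  -0.97]
```

>>> {"method": "servo_tool", "body": {
  "turn": [
    [0.011,-0.008,0],
    [0,0,0],
    [0,0,0],
    [0,0,0],
    [0,0,0]
  ],
  "dp": [
    [0.001,-0.008,-0.003],
    [0,0,-0.003],
    [0,0,0],
    [0,0,0],
    [0,0,0]
  ],
  "fingers": [0.085,0.085,0.085,0.03,0.03]
}}

```text
clock: 4.35
position: [378.5, 334.7, 30.2]
ee_rot: [0.74, -0.673, -0.002, -0.015]
contact_force: [0.6, -0.3, -0.4]
gripper_width: 51.4
```

>>> {"method": "servo_tool", "body": {
  "turn": [
    [0,0,0],
    [0,0,0],
    [0,0,0],
    [0,0,0],
    [0,0,0]
  ],
  "dp": [
    [0,0,0],
    [0,0,0],
    [0,0,0],
    [0,0,0],
    [0,0,0]
  ],
  "fingers": [0.03,0.03,0.03,0.03,0.03]
}}

```text
clock: 4.97
position: [378.9, 335.0, 31.1]
ee_rot: [0.74, -0.673, -0.002, -0.016]
contact_force: [0.0, 0.0, 2.0]
gripper_width: 33.2
```

```bash
python3 -c "
from h import *
st()"
```

```text
t 4.97 p [378.9 335.   31.1] jawyaw -3.047 tilt [-0.026  0.019  0.   ] w 33.2 F [0. 0. 2.] q [ 1.05  0.36 -0.52  0.01 -0.66 -0.96]
```

```bash
python3 -c "
from h import *
g=cam('wrist');save(g,'w3')
st()"
```

```text
t 5.03 p [378.9 335.1  31.1] jawyaw -3.047 tilt [-0.026  0.019  0.   ] w 33.0 F [ 0.  -0.7  0.3] q [ 1.05  0.36 -0.52  0.01 -0.66 -0.96]
```

View pics/w3.png

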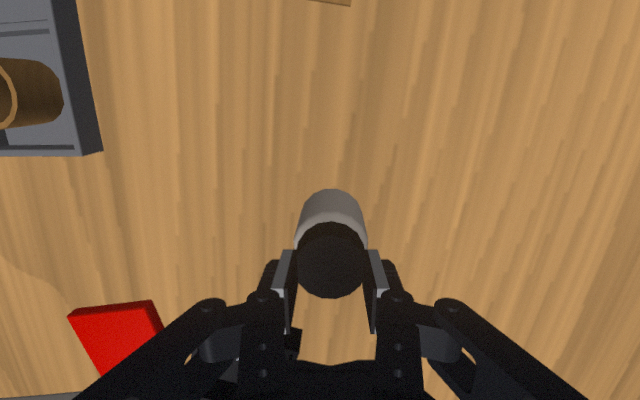

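```bash
python3 -c "
from h import *
g=cam('wrist')
print(at(g,330,260,70), proj(g,[[378.9,335,31],[378.9,335,50],[378.9,335,70]]), at(g,331,190,46))
g=cam('top')
for r in search_frame('glue_pot','top'):print(r)
print(proj(g,[[379,332,70],[379,325,70]]));print(proj(g,[[378.9,335,31],[378.9,335,50]]))
"
```

```text
[379.13754432 330.12456416  70.        ] [[330.97965088 234.95575518]
 [330.3595136  249.54261311]
 [329.55673924 268.40356924]] [381.8782017  301.01238208  46.        ]
{'box': [174.8, 270.8, 22.0, 15.9], 'score': 0.55}
[[179.13755984 278.80668527]
 [182.16153728 278.88437464]]
[[183.09615321 277.72801448]
 [180.58156152 278.24967725]]
```

The pot's cap centre is at (330,260), about 5 mm toward −y of the grasp centre; I'll reopen, shift, level and regrip.

>>> {"method": "servo_tool", "body": {
  "turn": [
    [0,0,0],
    [0,0,0],
    [-0.026,0.019,0],
    [0,0,0],
    [0,0,0]
  ],
  "dp": [
    [0,0,0],
    [0,0,0],
    [0,-0.005,-0.004],
    [0,0,-0.002],
    [0,0,0]
  ],
  "fingers": [0.07,0.07,0.07,0.07,0.03]
}}

```text
clock: 5.8
position: [379.0, 329.8, 24.2]
ee_rot: [0.74, -0.673, 0.0, 0.001]
contact_force: [-0.1, 0.0, -0.4]
gripper_width: 53.0
```

>>> {"method": "servo_tool", "body": {
  "turn": [
    [0,0,0],
    [0,0,0],
    [0,0,0],
    [0,0,0],
    [0,0,0]
  ],
  "dp": [
    [0,0,0],
    [0,0,0],
    [0,0,0],
    [0,0,0],
    [0,0,0]
  ],
  "fingers": [0.03,0.03,0.03,0.03,0.03]
}}

```text
clock: 6.42
position: [379.2, 329.8, 24.6]
ee_rot: [0.74, -0.673, 0.0, 0.001]
contact_force: [0.1, 0.1, 0.7]
gripper_width: 34.8
```

```bash
python3 -c "
from h import *
st()"
```

```text
t 6.42 p [379.2 329.8  24.6] jawyaw -3.047 tilt [ 0.002 -0.001  0.   ] w 34.8 F [0.1 0.1 0.7] q [ 1.04  0.38 -0.5   0.   -0.69 -0.95]
```

>>> {"method": "servo_tool", "body": {
  "turn": [
    [0,0,0],
    [0,0,0],
    [0,0,0],
    [0,0,0],
    [0,0,0]
  ],
  "dp": [
    [0,0,0.03],
    [0,0,0.05],
    [0.01,-0.01,0.03],
    [0.025,-0.025,0],
    [0.03,-0.03,0]
  ],
  "fingers": [0.03,0.03,0.03,0.03,0.03]
}}

```text
clock: 7.05
position: [442.8, 263.4, 136.4]
ee_rot: [0.741, -0.671, 0.0, 0.003]
contact_force: [0.7, 0.5, -0.7]
gripper_width: 35.5
```

>>> {"method": "servo_tool", "body": {
  "turn": [
    [0,0,0],
    [0,0,0],
    [0,0,0],
    [0,0,0],
    [0,0,0]
  ],
  "dp": [
    [0.03,-0.03,0],
    [0.03,-0.03,0],
    [0.03,-0.03,0],
    [0.02,-0.02,0],
    [0,0,0]
  ],
  "fingers": [0.03,0.03,0.03,0.03,0.03]
}}

```text
clock: 7.68
position: [555.3, 147.2, 133.7]
ee_rot: [0.74, -0.673, -0.001, 0.004]
contact_force: [-0.3, 0.2, -1.3]
gripper_width: 35.2
```

```bash
python3 -c "
from h import *
st();g=cam('wrist');save(g,'w4')
"
```

```text
t 7.67 p [555.3 147.2 133.7] jawyaw -3.046 tilt [ 0.005 -0.008  0.   ] w 35.2 F [-0.3  0.2 -1.3] q [ 0.54  0.36 -0.2   0.   -1.02 -0.45]
```

View pics/w4.png

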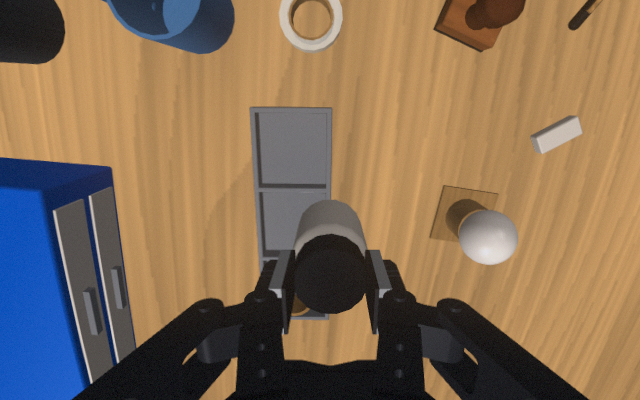

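The pot is held; the tray's end corners show at (250,107) and (332,107), its divider near v≈187.

```bash
python3 -c "
from h import *
g=cam('wrist')
a=at(g,250,107,20);b=at(g,332,107,20);print(a,b,np.linalg.norm(a-b),np.arctan2(*(a-b)[1::-1]))
d=at(g,294,187,20);print('divider',d)
m=(a+b)/2;
for yaw in (.086,):
  u=np.array([-np.sin(yaw),np.cos(yaw)]);print('end comp',m[:2]+40*u,'mid',m[:2]+115*u,'cup',m[:2]+190*u)
x=np.arctan2(*(a-b)[1::-1]);print('w pot',at(g,331,270,124))
"
```

```text
[633.1460583   80.25858482  20.        ] [559.6061449  73.4489425  20.       ] 73.85451977785195 0.09233460752067041
divider [588.9193784  151.13967498  20.        ]
end comp [592.9403404 116.7059348] mid [586.49828816 191.4287557 ] cup [580.05623592 266.1515766 ]
w pot [551.46618545 178.08440396 124.        ]
```

>>> {"method": "servo_tool", "body": {
  "turn": [
    [0.005,-0.008,0],
    [0,0,0],
    [0,0,0],
    [0,0,0],
    [0,0,0]
  ],
  "dp": [
    [0.018,-0.016,0],
    [0.018,-0.016,0],
    [0,0,0],
    [0,0,-0.025],
    [0,0,-0.025]
  ],
  "fingers": [0.03,0.03,0.03,0.03,0.03]
}}

```text
clock: 8.4
position: [588.0, 121.7, 85.0]
ee_rot: [0.743, -0.669, 0.0, -0.002]
contact_force: [0.2, 0.1, -2.0]
gripper_width: 35.0
```

>>> {"method": "servo_tool", "body": {
  "turn": [
    [0,0,0],
    [0,0,0],
    [0,0,0],
    [0,0,0],
    [0,0,0]
  ],
  "dp": [
    [0,0,-0.02],
    [0,0,-0.01],
    [0,0,0],
    [0,0,0],
    [0,0,0]
  ],
  "fingers": [0.03,0.03,0.03,0.03,0.03]
}}

```text
clock: 9.02
position: [585.0, 125.2, 54.6]
ee_rot: [0.745, -0.667, -0.001, -0.002]
contact_force: [-0.5, -0.4, -1.2]
gripper_width: 35.3
```

```bash
python3 -c "
from h import *
st()
"
```

```text
t 9.03 p [585.  125.2  54.6] jawyaw -3.031 tilt [-0.004  0.002  0.   ] w 35.3 F [-0.5 -0.4 -1.2] q [ 0.48  0.47 -0.24 -0.   -0.86 -0.37]
```

>>> {"method": "servo_tool", "body": {
  "turn": [
    [0,0,-0.025],
    [0,0,0],
    [0,0,0],
    [0,0,0],
    [0,0,0]
  ],
  "dp": [
    [0.007,-0.0105,0],
    [0.001,-0.001,-0.01],
    [0,0,-0.007],
    [0,0,0],
    [0,0,0]
  ],
  "fingers": [0.03,0.03,0.03,0.03,0.03]
}}

```text
clock: 9.65
position: [594.1, 112.4, 36.9]
ee_rot: [0.736, -0.677, -0.0, -0.002]
contact_force: [-0.4, 0.3, -0.6]
gripper_width: 35.0
```

```bash
python3 -c "
from h import *
st()
"
```

```text
t 9.65 p [594.1 112.4  36.9] jawyaw -3.059 tilt [-0.004  0.003  0.   ] w 35.0 F [-0.4  0.3 -0.6] q [ 0.45  0.5  -0.24 -0.   -0.82 -0.37]
```

Good. Lower ~7 mm, release, then rise.

>>> {"method": "servo_tool", "body": {
  "turn": [
    [0,0,0],
    [0,0,0],
    [0,0,0],
    [0,0,0],
    [0,0,0]
  ],
  "dp": [
    [-0.001,0.001,-0.004],
    [0,0,-0.003],
    [0,0,0],
    [0,0,0],
    [0,0,0]
  ],
  "fingers": [0.03,0.03,0.03,0.06,0.06]
}}

```text
clock: 10.28
position: [593.7, 114.1, 30.3]
ee_rot: [0.736, -0.677, 0.0, -0.003]
contact_force: [0.1, -0.7, -0.4]
gripper_width: 60.3
```

>>> {"method": "servo_tool", "body": {
  "turn": [
    [0,0,0],
    [0,0,0],
    [0,0,0],
    [0,0,0],
    [0,0,0]
  ],
  "dp": [
    [0,0,0],
    [0,0,0.02],
    [0,0,0.05],
    [0,0,0.05],
    [-0.02,-0.015,0.03]
  ],
  "fingers": [0.07,0.07,0.07,0.07,0.07]
}}

```text
clock: 10.9
position: [572.4, 98.5, 181.9]
ee_rot: [0.736, -0.677, -0.001, -0.001]
contact_force: [-0.0, -0.7, -0.7]
gripper_width: 69.7
```

```bash
python3 -c "
from h import *
st();g=cam('wrist');save(g,'w5')
print(proj(g,[[593,113,74],[592,114,20],[444,-14,70]]))
for r in regions_of('glue_pot','wrist')[:2]+regions_of('stamp','wrist')[:2]: print(r['box'],r['score'])
"
```

```text
t 10.9 p [572.4  98.5 181.9] jawyaw -3.058 tilt [-0.002 -0.    -0.   ] w 69.7 F [-0.  -0.7 -0.7] q [ 0.45  0.32 -0.12 -0.   -1.13 -0.36]
[[308.03424171 200.57394325]
 [312.05206682 186.5800311 ]
 [486.70764752  76.16137226]]
[287.3, 168.1, 40.3, 56.8] 0.63
[423.8, 56.9, 77.9, 43.8] 0.85
```

View pics/w5.png

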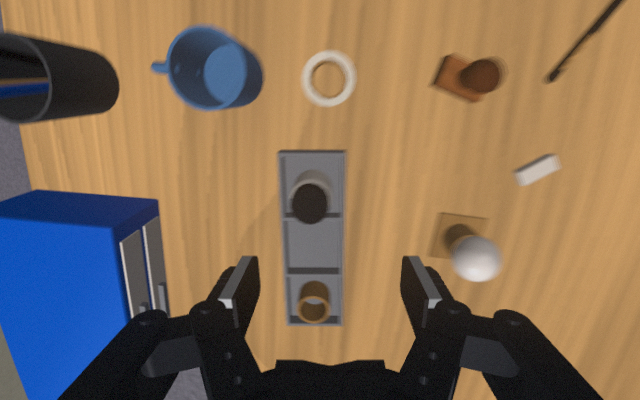

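Picture: glue pot stands upright in the end compartment (cap at 310,203, predicted 308,201); stamp knob at (487,75), as predicted. Next the stamp.

>>> {"method": "servo_tool", "body": {
  "turn": [
    [0,0,0],
    [0,0,0],
    [0,0,0],
    [0,0,0],
    [0,0,0]
  ],
  "dp": [
    [-0.03,-0.026,0],
    [-0.03,-0.026,0],
    [-0.03,-0.026,0],
    [-0.02,-0.018,0],
    [-0.005,-0.004,0]
  ],
  "fingers": [0.07,0.07,0.07,0.07,0.07]
}}

```text
clock: 11.68
position: [451.2, -4.2, 174.7]
ee_rot: [0.736, -0.677, -0.004, 0.003]
contact_force: [0.1, 0.1, -0.1]
gripper_width: 69.9
```

```bash
python3 -c "
from h import *
st();g=cam('wrist');save(g,'w6')
print(proj(g,[[444,-14,70]]))
gr=cv2.cvtColor(g['img'],cv2.COLOR_RGB2GRAY)
for r in regions_of('stamp','wrist')[:2]:
    print(r['box'],r['score']);m=(r['region']&(gr<70)).astype(np.uint8)
    print(cv2.connectedComponentsWithStats(m)[2:])
"
```

```text
t 11.68 p [451.2  -4.2 174.7] jawyaw -3.059 tilt [-0.   -0.01 -0.  ] w 69.9 F [ 0.1  0.1 -0.1] q [ 0.35  0.11 -0.42 -0.   -1.05 -0.26]
[[338.07961999 179.34708375]]
[305.1, 141.3, 54.4, 52.0] 0.68
(array([[     0,      0,    640,    400, 255047],
       [   317,    145,     42,     18,    135],
       [   320,    160,     31,     34,    818]], dtype=int32), array([[319.44135787, 199.59588625],
       [337.67407407, 153.54074074],
       [334.78484108, 177.18826406]]))
[333.8, 305.7, 41.7, 52.6] 0.56
(array([[     0,      0,    640,    400, 256000]], dtype=int32), array([[319.5, 199.5]]))
```

>>> {"method": "servo_tool", "body": {
  "turn": [
    [0,-0.01,0],
    [0,0,0],
    [0,0,0],
    [0,0,0],
    [0,0,0]
  ],
  "dp": [
    [-0.0055,-0.0105,0],
    [0,0,-0.03],
    [0,0,-0.03],
    [0,0,-0.01],
    [0,0,0]
  ],
  "fingers": [0.07,0.07,0.07,0.07,0.07]
}}

```text
clock: 12.4
position: [449.6, -13.7, 103.3]
ee_rot: [0.737, -0.676, 0.001, -0.001]
contact_force: [-0.2, 0.9, 0.1]
gripper_width: 70.0
```

```bash
python3 -c "
from h import *
st();g=cam('wrist');save(g,'w7')
print(proj(g,[[445,-15,70]]))
gr=cv2.cvtColor(g['img'],cv2.COLOR_RGB2GRAY)
for r in regions_of('stamp','wrist')[:1]:
    print(r['box'],r['score']);m=(r['region']&(gr<70)).astype(np.uint8)
    n,l,a,c=cv2.connectedComponentsWithStats(m);i=1+a[1:,4].argmax();print(a[i],c[i],at(g,*c[i],68))
"
```

```text
t 12.4 p [449.6 -13.7 103.3] jawyaw -3.056 tilt [-0.     0.004  0.   ] w 70.0 F [-0.2  0.9  0.1] q [ 0.33  0.18 -0.54  0.   -0.84 -0.25]
[[337.53131374 214.88829417]]
[302.3, 166.0, 64.4, 69.8] 0.94
[ 315  187   40   48 1461] [334.21423682 211.91444216] [447.51422947 -16.34358612  68.        ]
```

>>> {"method": "servo_tool", "body": {
  "turn": [
    [0,0,0],
    [0,0,0],
    [0,0,0],
    [0,0,0],
    [0,0,0]
  ],
  "dp": [
    [-0.0026,-0.0023,0],
    [0,0,-0.025],
    [0,0,-0.025],
    [0,0,-0.01],
    [0,0,0]
  ],
  "fingers": [0.07,0.07,0.07,0.07,0.07]
}}

```text
clock: 13.12
position: [451.2, -15.1, 47.5]
ee_rot: [0.737, -0.676, 0.005, -0.007]
contact_force: [-0.0, 0.3, 0.4]
gripper_width: 70.5
```

```bash
python3 -c "
from h import *
st()"
```

```text
t 13.12 p [451.2 -15.1  47.5] jawyaw -3.055 tilt [-0.004  0.017  0.   ] w 70.5 F [-0.   0.3  0.4] q [ 0.33  0.26 -0.62  0.   -0.67 -0.25]
```

>>> {"method": "servo_tool", "body": {
  "turn": [
    [-0.004,0.017,0],
    [0,0,0],
    [0,0,0],
    [0,0,0],
    [0,0,0]
  ],
  "dp": [
    [-0.004,-0.001,-0.004],
    [0,0,0],
    [0,0,0],
    [0,0,0],
    [0,0,0]
  ],
  "fingers": [0.07,0.07,0.02,0.02,0.02]
}}

```text
clock: 13.75
position: [449.0, -15.7, 45.7]
ee_rot: [0.737, -0.676, 0.001, -0.002]
contact_force: [0.1, -0.4, 0.2]
gripper_width: 20.3
```

>>> {"method": "servo_tool", "body": {
  "turn": [
    [0,0,0],
    [0,0,0],
    [0,0,0],
    [0,0,0],
    [0,0,0]
  ],
  "dp": [
    [0,0,0],
    [0,0,0],
    [0,0,0],
    [0,0,0],
    [0,0,0]
  ],
  "fingers": [0.02,0.02,0.02,0.02,0.02]
}}

```text
clock: 14.38
position: [448.9, -15.6, 45.7]
ee_rot: [0.737, -0.676, 0.001, -0.002]
contact_force: [0.0, -0.4, -0.5]
gripper_width: 20.3
```

```bash
python3 -c "
from h import *
st()"
```

```text
t 14.38 p [448.9 -15.6  45.7] jawyaw -3.054 tilt [-0.001  0.004  0.   ] w 20.3 F [ 0.  -0.4 -0.5] q [ 0.33  0.27 -0.61  0.   -0.68 -0.24]
```

```bash
python3 -c "
from h import *
g=cam('wrist');cv2.imwrite('pics/w8.png',g['img'][100:400,150:520,::-1])"
```

```text
(no output)
```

View pics/w8.png

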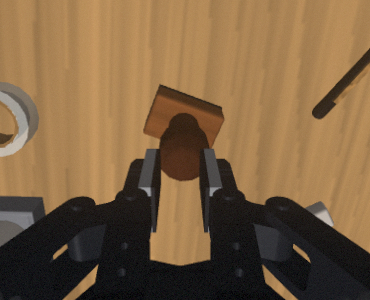

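The knob sits between the pad tips, centred around (332,250); the opening reads 20 with 20 commanded, so I close harder and test by lifting.

>>> {"method": "servo_tool", "body": {
  "turn": [
    [0,0,0],
    [0,0,0],
    [0,0,0],
    [0,0,0],
    [0,0,0]
  ],
  "dp": [
    [0,0,0],
    [0,0,0],
    [0,0,0],
    [0,0,0],
    [0,0,0]
  ],
  "fingers": [0.01,0.01,0.01,0.01,0.01]
}}

```text
clock: 15.05
position: [448.9, -15.6, 45.7]
ee_rot: [0.737, -0.676, 0.001, -0.002]
contact_force: [-0.2, -0.1, 0.1]
gripper_width: 9.9
```

```bash
python3 -c "
from h import *
st()"
```

```text
t 15.05 p [448.9 -15.6  45.7] jawyaw -3.054 tilt [-0.001  0.004  0.   ] w 9.9 F [-0.2 -0.1  0.1] q [ 0.33  0.27 -0.61  0.   -0.68 -0.24]
```

```bash
python3 -c "
from h import *
g=cam('wrist');a=g['img'][100:400,150:520,::-1];s=cam('side');p=proj(s,[[449,-16,50]])[0].astype(int);b=s['img'][p[1]-50:p[1]+50,p[0]-50:p[0]+50,::-1]
cv2.imwrite('pics/w9.png',np.hstack([a,cv2.resize(b,(300,300),interpolation=2)]))"
```

```text
(no output)
```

View pics/w9.png

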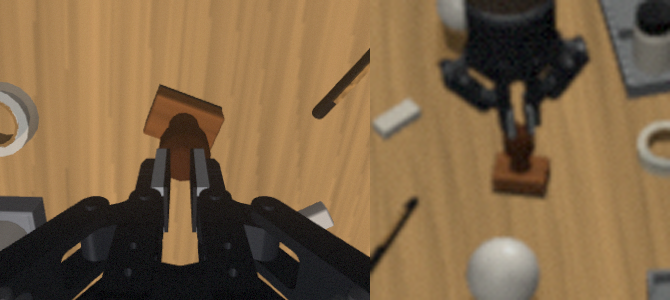

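Run:
```python
from h import *
s=st();g=cam('wrist');d=cam('side');print(g['f'],d['f'])
T=np.eye(4);T[:3,:3]=R.from_quat(s['ee_rot']).as_matrix();T[:3,3]=s['position']
for x in (-11,0,11):
  for y in (5,):
    P=[(T@[x,y,z,1])[:3] for z in (0,-10,-20,-30)]
    print(x,proj(g,P).round(0).tolist(),proj(d,P).round(0).tolist())
p=proj(d,[[449,-16,50]])[0].astype(int)
print('side crop origin',p-50)
b=np.hstack([cv2.resize(d['img'][p[1]-30:p[1]+40,p[0]-35:p[0]+35],(560,560),interpolation=2)])
cv2.imwrite('pics/s9.png',b[:,:,::-1]);print('s9 origin',p-[35,30],'x8')
print('knob proj side',proj(d,[[447,-16,70],[447,-16,0]]))
```

```text
t 15.15 p [449.  -15.7  45.7] jawyaw -3.054 tilt [-0.001  0.004  0.   ] w 10.5 F [ 0.3 -0.8 -0.4] q [ 0.33  0.27 -0.61  0.   -0.68 -0.24]
312.7977589299122 498.626788610837
-11 [[339.0, 251.0], [339.0, 259.0], [340.0, 267.0], [340.0, 276.0]] [[279.0, 211.0], [279.0, 209.0], [278.0, 207.0], [278.0, 205.0]]
0 [[339.0, 235.0], [339.0, 242.0], [340.0, 250.0], [341.0, 258.0]] [[280.0, 215.0], [279.0, 212.0], [279.0, 210.0], [279.0, 208.0]]
11 [[339.0, 219.0], [340.0, 225.0], [340.0, 232.0], [341.0, 240.0]] [[280.0, 218.0], [280.0, 215.0], [280.0, 213.0], [280.0, 211.0]]
side crop origin [231 163]
s9 origin [246 183] x8
knob proj side [[280.2240668  208.78150523]
 [281.48336884 224.48213878]]
```

View pics/s9.png

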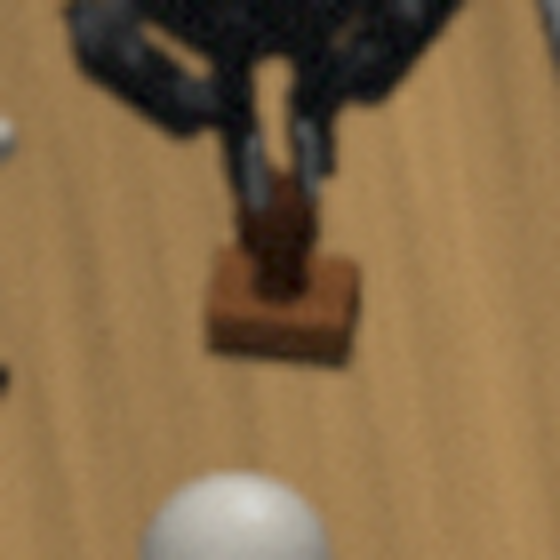

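Both views show the finger tips ending some 30 mm behind the stated TCP (wrist v≈248, side v≈209): they closed just above the knob. I'll open and go about 28 mm lower (TCP z≈18, still clear of everything even if the stated TCP is right).

>>> {"method": "servo_tool", "body": {
  "turn": [
    [0,0,0],
    [0,0,0],
    [0,0,0],
    [0,0,0],
    [0,0,0]
  ],
  "dp": [
    [0,0,0],
    [0,0,0],
    [0,0,0],
    [-0.002,-0.001,-0.01],
    [0,0,-0.01]
  ],
  "fingers": [0.07,0.07,0.07,0.07,0.07]
}}

```text
clock: 15.88
position: [447.2, -16.6, 25.1]
ee_rot: [0.737, -0.676, 0.002, -0.002]
contact_force: [-0.1, 0.9, -0.5]
gripper_width: 69.9
```

>>> {"method": "servo_tool", "body": {
  "turn": [
    [0,0,0],
    [0,0,0],
    [0,0,0],
    [0,0,0],
    [0,0,0]
  ],
  "dp": [
    [0,0,-0.005],
    [0,0,0],
    [0,0,0],
    [0,0,0],
    [0,0,0]
  ],
  "fingers": [0.07,0.07,0.015,0.015,0.015]
}}

```text
clock: 16.5
position: [446.8, -16.8, 18.8]
ee_rot: [0.737, -0.676, 0.001, -0.002]
contact_force: [-0.1, 0.1, 1.3]
gripper_width: 27.8
```

>>> {"method": "servo_tool", "body": {
  "turn": [
    [0,0,0],
    [0,0,0],
    [0,0,0],
    [0,0,0],
    [0,0,0]
  ],
  "dp": [
    [0,0,0],
    [0,0,0],
    [0,0,0],
    [0,0,0],
    [0,0,0]
  ],
  "fingers": [0.015,0.015,0.015,0.015,0.015]
}}

```text
clock: 17.12
position: [446.7, -16.7, 18.9]
ee_rot: [0.737, -0.676, 0.001, -0.002]
contact_force: [1.2, 0.9, -0.2]
gripper_width: 27.7
```

```bash
python3 -c "
from h import *
st();g=cam('wrist');a=g['img'][100:400,150:520,::-1];s=cam('side');p=proj(s,[[449,-16,50]])[0].astype(int);b=s['img'][p[1]-30:p[1]+40,p[0]-35:p[0]+35,::-1]
cv2.imwrite('pics/w10.png',np.hstack([a,cv2.resize(b,(300,300),interpolation=2)]))"
```

```text
t 17.12 p [446.7 -16.7  18.9] jawyaw -3.054 tilt [-0.001  0.004  0.   ] w 27.7 F [ 1.2  0.9 -0.2] q [ 0.33  0.31 -0.65  0.   -0.61 -0.24]
```

View pics/w10.png

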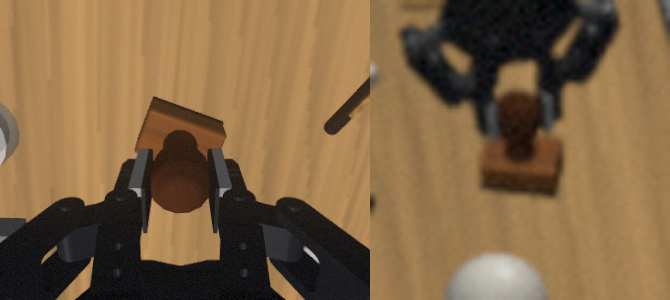

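Now it is gripped (27.7 mm, knob fully between the pads). So the real grasp height is about TCP + 42 mm; I use that from here on. Lift and carry.

>>> {"method": "servo_tool", "body": {
  "turn": [
    [0,0,0],
    [0,0,0],
    [0,0,0],
    [0,0,0],
    [0,0,0]
  ],
  "dp": [
    [0,0,0.02],
    [0,0,0.04],
    [0,0,0.04],
    [0.01,0.015,0.01],
    [0.02,0.03,0]
  ],
  "fingers": [0.015,0.015,0.015,0.015,0.015]
}}

```text
clock: 17.85
position: [474.0, 28.0, 130.6]
ee_rot: [0.736, -0.677, -0.001, 0.0]
contact_force: [0.8, -0.8, -0.4]
gripper_width: 27.8
```

>>> {"method": "servo_tool", "body": {
  "turn": [
    [0,0,0],
    [0,0,0],
    [0,0,0],
    [0,0,0],
    [0,0,0]
  ],
  "dp": [
    [0.022,0.033,0],
    [0.022,0.033,0],
    [0.022,0.033,0],
    [0.02,0.03,0],
    [0.01,0.015,0]
  ],
  "fingers": [0.015,0.015,0.015,0.015,0.015]
}}

```text
clock: 18.48
position: [570.8, 179.7, 123.9]
ee_rot: [0.736, -0.677, -0.003, 0.004]
contact_force: [-0.2, -0.3, -1.6]
gripper_width: 27.7
```

```bash
python3 -c "
from h import *
st()"
```

```text
t 18.48 p [570.8 179.7 123.9] jawyaw -3.058 tilt [ 0.003 -0.01   0.   ] w 27.7 F [-0.2 -0.3 -1.6] q [ 0.57  0.4  -0.15 -0.   -1.03 -0.49]
```

>>> {"method": "servo_tool", "body": {
  "turn": [
    [0.003,-0.01,0],
    [0,0,0],
    [0,0,0],
    [0,0,0],
    [0,0,0]
  ],
  "dp": [
    [0.012,0.005,0],
    [0.002,0.002,0],
    [0,0,-0.02],
    [0,0,-0.03],
    [0,0,-0.02]
  ],
  "fingers": [0.015,0.015,0.015,0.015,0.015]
}}

```text
clock: 19.1
position: [584.8, 185.1, 52.6]
ee_rot: [0.735, -0.678, -0.0, -0.0]
contact_force: [-0.2, 0.8, -0.9]
gripper_width: 27.4
```

```bash
python3 -c "
from h import *
st()"
```

```text
t 19.1 p [584.8 185.1  52.6] jawyaw -3.06 tilt [-0.001 -0.    -0.   ] w 27.4 F [-0.2  0.8 -0.9] q [ 0.57  0.5  -0.2  -0.   -0.87 -0.49]
```

>>> {"method": "servo_tool", "body": {
  "turn": [
    [0,0,0],
    [0,0,0],
    [0,0,0],
    [0,0,0],
    [0,0,0]
  ],
  "dp": [
    [0.001,0.004,-0.005],
    [0,0,-0.008],
    [0,0,-0.006],
    [0,0,0],
    [0,0,0]
  ],
  "fingers": [0.015,0.015,0.015,0.015,0.015]
}}

```text
clock: 19.73
position: [585.7, 187.7, 33.9]
ee_rot: [0.735, -0.678, -0.0, -0.001]
contact_force: [0.3, 0.4, -0.9]
gripper_width: 27.6
```

```bash
python3 -c "
from h import *
st()"
```

```text
t 19.73 p [585.7 187.7  33.9] jawyaw -3.062 tilt [-0.001  0.     0.   ] w 27.6 F [ 0.3  0.4 -0.9] q [ 0.57  0.52 -0.21 -0.   -0.83 -0.49]
```

>>> {"method": "servo_tool", "body": {
  "turn": [
    [0,0,0],
    [0,0,0],
    [0,0,0],
    [0,0,0],
    [0,0,0]
  ],
  "dp": [
    [0,0.001,-0.006],
    [0,0,-0.004],
    [0,0,-0.001],
    [0,0,0],
    [0,0,0]
  ],
  "fingers": [0.015,0.015,0.015,0.015,0.015]
}}

```text
clock: 20.35
position: [586.1, 189.1, 22.9]
ee_rot: [0.735, -0.678, -0.0, -0.001]
contact_force: [-0.9, 0.2, -0.3]
gripper_width: 27.9
```

```bash
python3 -c "
from h import *
st()"
```

```text
t 20.35 p [586.1 189.1  22.9] jawyaw -3.062 tilt [-0.002  0.002  0.   ] w 27.9 F [-0.9  0.2 -0.3] q [ 0.57  0.53 -0.22 -0.   -0.81 -0.49]
```

Contact felt; release and go on to the stapler (centre ≈ (375,−332), axis yaw ≈ 0.455).

>>> {"method": "servo_tool", "body": {
  "turn": [
    [0,0,0],
    [0,0,0],
    [0,0,0],
    [0,0,0],
    [0,0,-0.08]
  ],
  "dp": [
    [0,0,0],
    [0,0,0],
    [0,0,0.03],
    [0,0,0.05],
    [0,-0.01,0.05]
  ],
  "fingers": [0.07,0.07,0.07,0.07,0.07]
}}

```text
clock: 20.98
position: [583.6, 177.9, 151.9]
ee_rot: [-0.706, 0.708, 0.001, -0.003]
contact_force: [-0.2, 0.4, 0.4]
gripper_width: 70.0
```

>>> {"method": "servo_tool", "body": {
  "turn": [
    [0,0,-0.12],
    [0,0,-0.12],
    [0,0,-0.12],
    [0,0,-0.12],
    [0,0,-0.12]
  ],
  "dp": [
    [-0.018,-0.045,0],
    [-0.018,-0.045,0],
    [-0.018,-0.045,0],
    [-0.018,-0.045,0],
    [-0.018,-0.045,0]
  ],
  "fingers": [0.07,0.07,0.07,0.07,0.07]
}}

```text
clock: 21.6
position: [495.4, -49.5, 159.1]
ee_rot: [-0.459, 0.888, -0.002, 0.004]
contact_force: [0.6, -0.7, 0.5]
gripper_width: 70.0
```

>>> {"method": "servo_tool", "body": {
  "turn": [
    [0,0,-0.12],
    [0,0,-0.12],
    [0,0,-0.12],
    [0,0,-0.12],
    [0,0,0]
  ],
  "dp": [
    [-0.018,-0.045,0],
    [-0.018,-0.045,0],
    [-0.018,-0.045,0],
    [-0.018,-0.045,0],
    [-0.007,-0.02,0]
  ],
  "fingers": [0.07,0.07,0.07,0.07,0.07]
}}

```text
clock: 22.22
position: [412.8, -256.9, 161.5]
ee_rot: [-0.226, 0.974, -0.004, 0.006]
contact_force: [0.7, -0.1, 0.4]
gripper_width: 69.8
```

```bash
python3 -c "
from h import *
st();g=cam('wrist');save(g,'w11')
for r in regions_of('stapler','wrist')[:2]:
    print(r['box'],r['score']);P=np.argwhere(r['region'])[:,::-1].astype(np.float32)
    Q=np.array([at(g,*p,54)[:2] for p in P[::7]],np.float32);print(cv2.minAreaRect(Q))
print(proj(g,[[375,-332,54]]))
"
```

```text
t 22.23 p [ 412.8 -256.9  161.5] jawyaw 2.027 tilt [0.006 0.014 0.   ] w 69.8 F [ 0.7 -0.1  0.4] q [-0.22  0.17 -0.39  0.   -1.   -0.9 ]
[254.4, 46.6, 45.9, 124.9] 0.82
((373.5213317871094, -330.45587158203125), (110.04944610595703, 36.641578674316406), 25.837135314941406)
[[274.12162993 113.27890367]]
```

View pics/w11.png

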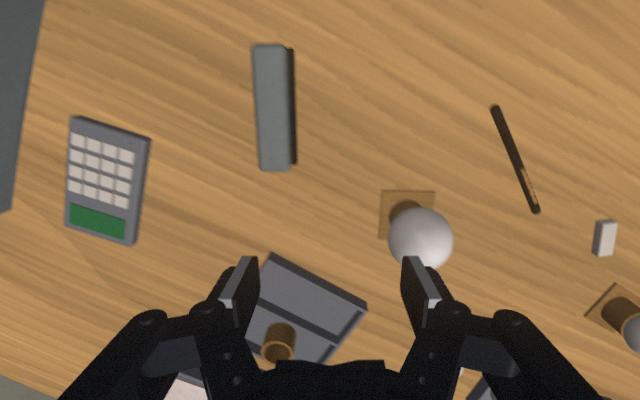

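Stapler arm top at corners ≈(252,45),(287,44),(291,170),(259,170).

```bash
python3 -c "
from h import *
st();g=cam('wrist')
P=np.array([at(g,*p,54)[:2] for p in [(252,45),(287,44),(291,170),(259,170)]],np.float32);print(P,P.mean(0),cv2.minAreaRect(P))
d=(P[0]+P[1]-P[2]-P[3]);print(np.arctan2(d[1],d[0]))
"
```

```text
t 22.32 p [ 413.1 -256.7  161.4] jawyaw 2.027 tilt [0.006 0.014 0.   ] w 70.0 F [0.5 1.1 0.3] q [-0.22  0.17 -0.39  0.   -1.   -0.9 ]
[[ 332.13055 -370.5952 ]
 [ 318.76645 -344.35754]
 [ 415.605   -297.39496]
 [ 428.89648 -324.39404]] [ 373.8496  -334.18542] ((373.83148193359375, -334.37579345703125), (107.8034439086914, 30.09288787841797), 25.871414184570312)
-2.6930926
```

>>> {"method": "servo_tool", "body": {
  "turn": [
    [0.006,0.014,0],
    [0,0,0],
    [0,0,0],
    [0,0,0],
    [0,0,0]
  ],
  "dp": [
    [-0.02,-0.036,0],
    [-0.017,-0.034,-0.01],
    [0,0,-0.04],
    [0,0,-0.03],
    [0,0,0]
  ],
  "fingers": [0.07,0.07,0.07,0.07,0.07]
}}

```text
clock: 23.0
position: [379.7, -324.6, 81.3]
ee_rot: [-0.231, 0.973, -0.001, 0.002]
contact_force: [0.0, -0.4, 0.1]
gripper_width: 70.0
```

```bash
python3 -c "
from h import *
st();g=cam('wrist');save(g,'w12')
for r in regions_of('stapler','wrist')[:1]:
    print(r['box'],r['score']);P=np.argwhere(r['region'])[:,::-1].astype(np.float32)
    Q=np.array([at(g,*p,54)[:2] for p in P[::7]],np.float32);print(cv2.minAreaRect(Q))
"
```

```text
t 23.0 p [ 379.7 -324.6   81.3] jawyaw 2.036 tilt [0.002 0.005 0.   ] w 70.0 F [ 0.  -0.4  0.1] q [-0.38  0.29 -0.46 -0.   -0.82 -0.72]
[298.4, 114.5, 48.6, 160.4] 0.63
((372.247802734375, -335.82879638671875), (116.05210876464844, 30.912931442260742), 26.517765045166016)
```

>>> {"method": "servo_tool", "body": {
  "turn": [
    [0.002,0.005,-0.014],
    [0,0,0],
    [0,0,0],
    [0,0,0],
    [0,0,0]
  ],
  "dp": [
    [-0.006,-0.009,-0.01],
    [0,0,-0.02],
    [0,0,-0.02],
    [0,0,-0.005],
    [0,0,0]
  ],
  "fingers": [0.07,0.07,0.07,0.07,0.07]
}}

```text
clock: 23.72
position: [379.3, -337.5, 31.9]
ee_rot: [-0.224, 0.975, -0.005, 0.006]
contact_force: [0.6, 0.5, -0.3]
gripper_width: 69.9
```

```bash
python3 -c "
from h import *
st()"
```

```text
t 23.73 p [ 379.3 -337.5   31.9] jawyaw 2.023 tilt [0.008 0.015 0.   ] w 69.9 F [ 0.6  0.5 -0.3] q [-0.41  0.37 -0.5   0.   -0.68 -0.71]
```

>>> {"method": "servo_tool", "body": {
  "turn": [
    [0.008,0.015,0],
    [0,0,0],
    [0,0,0],
    [0,0,0],
    [0,0,0]
  ],
  "dp": [
    [-0.006,0.003,0],
    [0,0,-0.01],
    [-0.001,0,-0.01],
    [0,0,-0.004],
    [0,0,0]
  ],
  "fingers": [0.07,0.07,0.07,0.07,0.07]
}}

```text
clock: 24.35
position: [372.8, -334.9, 7.8]
ee_rot: [-0.224, 0.975, -0.001, 0.001]
contact_force: [1.1, -0.3, -0.8]
gripper_width: 70.0
```

```bash
python3 -c "
from h import *
st()"
```

```text
t 24.35 p [ 372.8 -334.9    7.8] jawyaw 2.023 tilt [0.001 0.002 0.   ] w 70.0 F [ 1.1 -0.3 -0.8] q [-0.41  0.41 -0.53 -0.   -0.64 -0.71]
```

>>> {"method": "servo_tool", "body": {
  "turn": [
    [0,0,0],
    [0,0,0],
    [0,0,0],
    [0,0,0],
    [0,0,0]
  ],
  "dp": [
    [0,0,-0.004],
    [0,0,0],
    [0,0,0],
    [0,0,0],
    [0,0,0]
  ],
  "fingers": [0.07,0.07,0.015,0.015,0.015]
}}

```text
clock: 24.98
position: [373.5, -335.3, 4.2]
ee_rot: [-0.224, 0.974, -0.001, 0.001]
contact_force: [-1.5, -1.1, 1.2]
gripper_width: 28.8
```

>>> {"method": "servo_tool", "body": {
  "turn": [
    [0,0,0],
    [0,0,0],
    [0,0,0],
    [0,0,0],
    [0,0,0]
  ],
  "dp": [
    [0,0,0],
    [0,0,0],
    [0,0,0],
    [0,0,0],
    [0,0,0]
  ],
  "fingers": [0.015,0.015,0.015,0.015,0.015]
}}

```text
clock: 25.6
position: [373.4, -335.3, 4.2]
ee_rot: [-0.224, 0.974, -0.001, 0.001]
contact_force: [0.2, -0.6, -1.1]
gripper_width: 28.7
```

```bash
python3 -c "
from h import *
st()"
```

```text
t 25.6 p [ 373.4 -335.3    4.2] jawyaw 2.023 tilt [0.001 0.003 0.   ] w 28.7 F [ 0.2 -0.6 -1.1] q [-0.41  0.41 -0.53  0.   -0.63 -0.71]
```

>>> {"method": "servo_tool", "body": {
  "turn": [
    [0,0,0],
    [0,0,0],
    [0,0,0],
    [0,0,0.1],
    [0,0,0.1]
  ],
  "dp": [
    [0,0,0.02],
    [0,0,0.04],
    [0,0,0.04],
    [0.02,0.01,0.01],
    [0.025,0.014,0]
  ],
  "fingers": [0.015,0.015,0.015,0.015,0.015]
}}

```text
clock: 26.22
position: [414.3, -308.7, 114.4]
ee_rot: [-0.321, 0.947, 0.002, -0.002]
contact_force: [-0.4, -0.1, -2.4]
gripper_width: 28.2
```

>>> {"method": "servo_tool", "body": {
  "turn": [
    [0,0,0.12],
    [0,0,0.12],
    [0,0,0.12],
    [0,0,0.12],
    [0,0,0.12]
  ],
  "dp": [
    [0.03,0.018,0],
    [0.03,0.018,0],
    [0.03,0.018,0],
    [0.02,0.015,0],
    [0.01,0.005,0]
  ],
  "fingers": [0.015,0.015,0.015,0.015,0.015]
}}

```text
clock: 26.85
position: [535.2, -229.5, 110.4]
ee_rot: [-0.594, 0.805, 0.005, -0.004]
contact_force: [-0.0, 0.3, -2.5]
gripper_width: 28.6
```

```bash
python3 -c "
from h import *
st();g=cam('wrist');save(g,'w13')
for r in regions_of('short_tray','wrist')[:1]:print(r['box'],r['score'])
"
```

```text
t 26.85 p [ 535.2 -229.5  110.4] jawyaw 2.842 tilt [-0.003 -0.013 -0.   ] w 28.6 F [-0.   0.3 -2.5] q [-0.13  0.39 -0.21 -0.   -0.98 -0.17]
[163.6, 137.6, 155.0, 164.4] 0.73
```

View pics/w13.png

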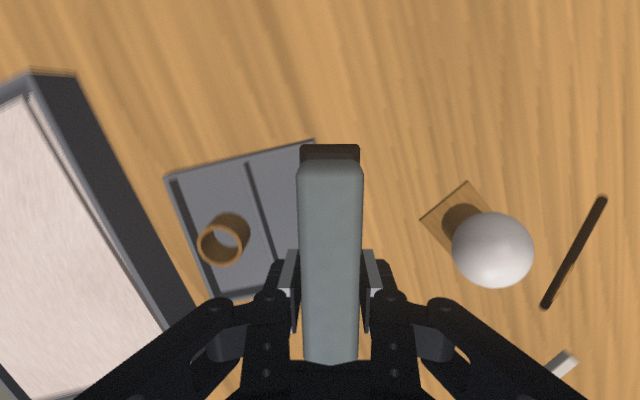

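Stapler held level. Tray corners at (163,176) [+x,−y], (316,139) [−x,−y], (209,301) [+x,+y]; cup rim (220,246).

Run:
```python
from h import *
st();g=cam('wrist');save(g,'w14')
a=cv2.imread('pics/w13.png').astype(int);b=cv2.imread('pics/w14.png').astype(int);
f=lambda x:cv2.cvtColor(x.astype(np.uint8),6).astype(np.float32)
sh=cv2.phaseCorrelate(f(a)[100:240,150:290],f(b)[100:240,150:290])[0];print('shift',sh)
P={k:at(g,k[0]+sh[0],k[1]+sh[1],z) for k,z in [((163,176),20),((316,139),20),((209,301),20),((220,246),38)]}
for k in P: print(k,P[k].round(1))
A,B,C=[P[k][:2] for k in list(P)[:3]]
print(np.linalg.norm(A-B),np.linalg.norm(A-C),'yaw',np.arctan2(*(A-B)[::-1]))
y=-.086
for c in [(B+C)/2]: print('centre',c,'comp',c+np.array([-35.5*np.cos(y),-35.5*np.sin(y)]))
# stapler axis/arm
Q=np.array([at(g,*p,54+110-4.2)[:2] for p in [(298,160),(362,160),(303,362),(358,362)]]);print(Q)
```

```text
t 26.95 p [ 535.2 -229.9  110.3] jawyaw 2.838 tilt [-0.003 -0.013 -0.   ] w 28.7 F [-0.3 -0.1 -1.6] q [-0.13  0.39 -0.21 -0.   -0.98 -0.17]
shift (0.41369059057409174, -0.41488056309131593)
(163, 176) [ 670.8 -290.1   20. ]
(316, 139) [ 531.1 -279.4   20. ]
(209, 301) [ 686.  -157.8   20. ]
(220, 246) [ 640.5 -218.    38. ]
140.1263119627724 133.18886414464893 yaw -0.07672038046146039
centre [ 608.52517105 -218.58056213] comp [ 573.15636916 -215.53132407]
[[ 532.27415004 -287.8967613 ]
 [ 506.80270778 -279.85968807]
 [ 565.54111028 -184.97924744]
 [ 537.65729629 -175.84375557]]
```

>>> {"method": "servo_tool", "body": {
  "turn": [
    [-0.003,-0.013,0.11],
    [0,0,0.11],
    [0,0,0],
    [0,0,0],
    [0,0,0]
  ],
  "dp": [
    [0.02,0.008,0],
    [0.016,0.006,0],
    [0,0,0],
    [0,0,-0.03],
    [0,0,-0.02]
  ],
  "fingers": [0.015,0.015,0.015,0.015,0.015]
}}

```text
clock: 27.62
position: [566.3, -218.0, 59.8]
ee_rot: [-0.672, 0.741, 0.001, -0.001]
contact_force: [-0.0, 0.2, -2.3]
gripper_width: 28.2
```

```bash
python3 -c "
from h import *
st()"
```

```text
t 27.62 p [ 566.3 -218.    59.8] jawyaw 3.044 tilt [-0.    -0.002 -0.   ] w 28.2 F [-0.   0.2 -2.3] q [-0.1   0.48 -0.21 -0.   -0.88  0.  ]
```

>>> {"method": "servo_tool", "body": {
  "turn": [
    [0,0,0.015],
    [0,0,0],
    [0,0,0],
    [0,0,0],
    [0,0,0]
  ],
  "dp": [
    [0.005,0.003,-0.005],
    [0,0,-0.015],
    [0,0,-0.01],
    [0,0,0],
    [0,0,0]
  ],
  "fingers": [0.015,0.015,0.015,0.015,0.015]
}}

```text
clock: 28.25
position: [569.3, -215.9, 28.0]
ee_rot: [-0.675, 0.738, 0.002, -0.001]
contact_force: [-0.1, -0.3, -2.9]
gripper_width: 28.5
```

```bash
python3 -c "
from h import *
st()"
```

```text
t 28.25 p [ 569.3 -215.9   28. ] jawyaw 3.053 tilt [-0.001 -0.005 -0.   ] w 28.5 F [-0.1 -0.3 -2.9] q [-0.1   0.52 -0.23 -0.   -0.82  0.01]
```

>>> {"method": "servo_tool", "body": {
  "turn": [
    [-0.001,-0.005,0],
    [0,0,0],
    [0,0,0],
    [0,0,0],
    [0,0,0]
  ],
  "dp": [
    [0.0025,0.001,-0.005],
    [0,0,-0.006],
    [0,0,-0.005],
    [0,0,-0.002],
    [0,0,0]
  ],
  "fingers": [0.015,0.015,0.015,0.015,0.015]
}}

```text
clock: 28.88
position: [572.6, -214.8, 9.6]
ee_rot: [-0.675, 0.738, -0.001, 0.001]
contact_force: [-0.2, 0.2, -2.4]
gripper_width: 28.2
```

```bash
python3 -c "
from h import *
st()"
```

```text
t 28.88 p [ 572.6 -214.8    9.6] jawyaw 3.053 tilt [0.001 0.002 0.   ] w 28.2 F [-0.2  0.2 -2.4] q [-0.09  0.55 -0.25  0.   -0.78  0.01]
```

>>> {"method": "servo_tool", "body": {
  "turn": [
    [0,0,0],
    [0,0,0],
    [0,0,0],
    [0,0,0],
    [0,0,0]
  ],
  "dp": [
    [0,0,-0.002],
    [0,0,0],
    [0,0,0],
    [0,0,0],
    [0,0,0.01]
  ],
  "fingers": [0.015,0.015,0.06,0.06,0.06]
}}

```text
clock: 29.5
position: [573.6, -215.2, 19.0]
ee_rot: [-0.676, 0.737, -0.002, 0.001]
contact_force: [-0.5, -0.2, 0.1]
gripper_width: 59.8
```

>>> {"method": "servo_tool", "body": {
  "turn": [
    [0,0,0],
    [0,0,0],
    [0,0,0],
    [0,0,0],
    [0,0,0]
  ],
  "dp": [
    [0,0,0.04],
    [0,0,0.05],
    [-0.02,0.03,0.04],
    [-0.03,0.03,0.02],
    [-0.02,0.02,0]
  ],
  "fingers": [0.06,0.06,0.07,0.085,0.085]
}}

```text
clock: 30.12
position: [504.3, -134.9, 178.1]
ee_rot: [-0.675, 0.738, -0.005, 0.004]
contact_force: [0.8, -0.3, -0.1]
gripper_width: 84.8
```

```bash
python3 -c "
from h import *
st();g=cam('wrist');t=cam('top')
a=cv2.resize(g['img'],(560,350));b=cv2.resize(t['img'][130:310,140:520],(560,265),interpolation=2)
cv2.imwrite('pics/w15.png',np.vstack([a,b])[:,:,::-1])
"
```

```text
t 30.12 p [ 504.3 -134.9  178.1] jawyaw 3.052 tilt [0.003 0.012 0.   ] w 84.8 F [ 0.8 -0.3 -0.1] q [ 0.05  0.22 -0.28  0.   -1.06 -0.14]
```

View pics/w15.png

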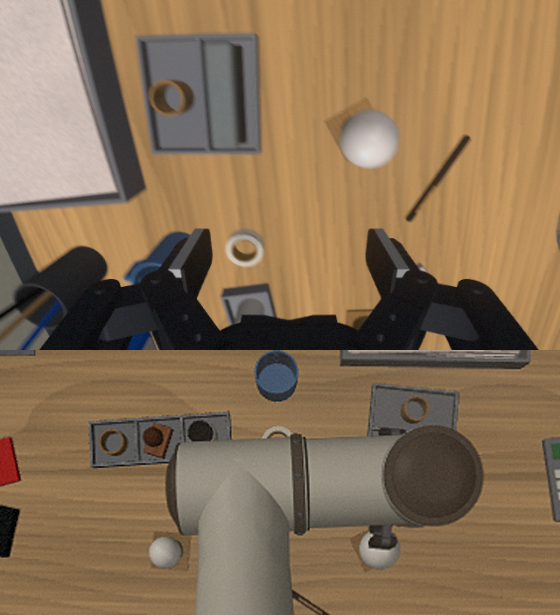

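All three pieces are in: stapler flat in its compartment (crop 205–250, 40–148), stamp and glue pot in theirs in the top view. Now measure the short tray's cup and the large bulb.

Run:
```python
from h import *
st();g=cam('wrist');save(g,'w16')
k=640/560
C=[at(g,u*k,v*k,20)[:2] for u,v in [(138,36),(257,33),(260,152),(151,154)]]
print(np.round(C,1),'centre',np.mean(C,0))
print('cup',at(g,171*k,96*k,38))
def bulb(g,box,r,z):
    x,y,w,h=[int(i) for i in box];h_=cv2.cvtColor(g['img'],cv2.COLOR_RGB2HSV)
    m=np.zeros((400,640),np.uint8);m[y-8:y+h+8,x-8:x+w+8]=((h_[...,1]<40)&(h_[...,2]>110))[y-8:y+h+8,x-8:x+w+8]
    m=cv2.morphologyEx(m,cv2.MORPH_OPEN,np.ones((5,5)))
    c=max(cv2.findContours(m,0,1)[0],key=cv2.contourArea);e=cv2.fitEllipse(cv2.convexHull(c));return e,at(g,*e[0],z)
for q,r,z in [('large_bulb',31,64),('small_bulb',25,56)]:
    for rr in regions_of(q,'wrist')[:1]: print(q,rr['box'],rr['score'],bulb(g,rr['box'],r,z))
```

```text
t 30.23 p [ 502.8 -134.4  177.1] jawyaw 3.054 tilt [0.002 0.009 0.   ] w 84.9 F [1.5 0.2 1. ] q [ 0.05  0.22 -0.28  0.   -1.06 -0.14]
[[ 664.3 -287.6]
 [ 528.1 -276. ]
 [ 540.7 -140.1]
 [ 680.9 -149.9]] centre [ 603.50783694 -213.41633641]
cup [ 631.5619081  -217.72110495   38.        ]
large_bulb [387.6, 123.3, 65.0, 69.9] 0.76 (((418.1979064941406, 156.49832153320312), (63.39940643310547, 67.5682601928711), 50.4054069519043), array([ 419.33877264, -156.73836631,   64.        ]))
```

>>> {"method": "servo_tool", "body": {
  "turn": [
    [0,0,-0.17],
    [0,0,-0.17],
    [0,0,-0.17],
    [0,0,-0.17],
    [0,0,-0.17]
  ],
  "dp": [
    [-0.012,-0.003,0],
    [-0.012,-0.003,0],
    [-0.012,-0.003,0],
    [-0.012,-0.003,0],
    [-0.012,-0.003,0]
  ],
  "fingers": [0.085,0.085,0.085,0.085,0.085]
}}

```text
clock: 31.0
position: [446.4, -154.5, 172.9]
ee_rot: [-0.295, 0.955, -0.003, -0.002]
contact_force: [0.4, -0.1, 0.2]
gripper_width: 85.2
```

>>> {"method": "servo_tool", "body": {
  "turn": [
    [0,0,-0.17],
    [0,0,-0.17],
    [0,0,-0.17],
    [0,0,-0.17],
    [0,0,-0.02]
  ],
  "dp": [
    [-0.008,-0.003,-0.01],
    [-0.008,-0.003,-0.02],
    [-0.006,-0.002,-0.02],
    [0,0,-0.01],
    [0,0,0]
  ],
  "fingers": [0.085,0.085,0.085,0.085,0.085]
}}

```text
clock: 31.62
position: [426.0, -166.5, 109.7]
ee_rot: [0.064, 0.998, -0.003, -0.005]
contact_force: [1.0, -0.3, -0.1]
gripper_width: 85.1
```

```bash
cat >> h.py <<'E'
def bulb(g,box,z):
    x,y,w,h=[int(i) for i in box];h_=cv2.cvtColor(g['img'],cv2.COLOR_RGB2HSV)
    m=np.zeros((400,640),np.uint8);a=max(y-8,0);b=max(x-8,0)
    m[a:y+h+8,b:x+w+8]=((h_[...,1]<40)&(h_[...,2]>110))[a:y+h+8,b:x+w+8]
    m=cv2.morphologyEx(m,cv2.MORPH_OPEN,np.ones((5,5)))
    c=max(cv2.findContours(m,0,1)[0],key=cv2.contourArea);e=cv2.fitEllipse(cv2.convexHull(c));return e,at(g,*e[0],z)
E
python3 - <<'E'
from h import *
st();g=cam('wrist');save(g,'w17')
for rr in regions_of('large_bulb','wrist')[:1]: print(rr['box'],rr['score'],bulb(g,rr['box'],64))
print(proj(g,[[418.5,-157.5,64]]))
E
```

```text
t 31.62 p [ 426.  -166.5  109.7] jawyaw 1.442 tilt [ 0.006 -0.01   0.   ] w 85.1 F [ 1.  -0.3 -0.1] q [-0.01  0.19 -0.51  0.01 -0.88 -1.69]
[302.3, 161.5, 80.2, 85.0] 0.82 (((342.2604675292969, 201.45578002929688), (79.79264068603516, 81.34371185302734), 91.57514190673828), array([ 420.54024926, -156.34896597,   64.        ]))
[[340.4289331 199.0809906]]
```

>>> {"method": "servo_tool", "body": {
  "turn": [
    [0.006,-0.01,0.043],
    [0,0,0],
    [0,0,0],
    [0,0,0],
    [0,0,0]
  ],
  "dp": [
    [-0.0065,0.0095,0],
    [0,0,-0.02],
    [0,0,-0.02],
    [0,0,-0.01],
    [0,0,0]
  ],
  "fingers": [0.085,0.085,0.085,0.085,0.085]
}}

```text
clock: 32.35
position: [421.2, -155.3, 62.4]
ee_rot: [0.035, 0.999, 0.0, 0.005]
contact_force: [-0.8, -0.4, -0.2]
gripper_width: 84.6
```

Run:
```python
from h import *
st();g=cam('wrist');save(g,'w18')
for rr in regions_of('large_bulb','wrist')[:1]: print(rr['box'],rr['score'],bulb(g,rr['box'],64))
```

```text
t 32.35 p [ 421.2 -155.3   62.4] jawyaw 1.5 tilt [-0.    0.01  0.  ] w 84.6 F [-0.8 -0.4 -0.2] q [ 0.01  0.24 -0.6  -0.   -0.72 -1.65]
[281.1, 183.3, 98.2, 105.1] 0.77 (((327.4330749511719, 236.1907501220703), (95.94644165039062, 100.59296417236328), 86.91336059570312), array([ 421.83133489, -156.54702155,   64.        ]))
```

>>> {"method": "servo_tool", "body": {
  "turn": [
    [0,0.01,0],
    [0,0,0],
    [0,0,0],
    [0,0,0],
    [0,0,0]
  ],
  "dp": [
    [-0.0015,-0.0015,-0.01],
    [-0.001,0,-0.015],
    [-0.001,0,-0.01],
    [0,0,0],
    [0,0,0]
  ],
  "fingers": [0.085,0.085,0.085,0.085,0.085]
}}

```text
clock: 33.08
position: [420.0, -157.2, 27.8]
ee_rot: [0.035, 0.999, 0.0, 0.003]
contact_force: [-0.0, 0.3, -0.0]
gripper_width: 85.0
```

Run:
```python
from h import *
st();g=cam('wrist');save(g,'w19')
for rr in regions_of('large_bulb','wrist')[:1]: print(rr['box'],rr['score'],bulb(g,rr['box'],64))
```

```text
t 33.08 p [ 420.  -157.2   27.8] jawyaw 1.501 tilt [-0.     0.005  0.   ] w 85.0 F [-0.   0.3 -0. ] q [ 0.01  0.3  -0.63  0.   -0.63 -1.65]
[271.4, 201.4, 120.3, 130.4] 0.63 (((331.44525146484375, 267.880615234375), (115.76549530029297, 121.55633544921875), 78.15618896484375), array([ 422.75073086, -156.35094641,   64.        ]))
```

>>> {"method": "servo_tool", "body": {
  "turn": [
    [0,0.005,0],
    [0,0,0],
    [0,0,0],
    [0,0,0],
    [0,0,0]
  ],
  "dp": [
    [0.001,0.0005,-0.008],
    [0,0,-0.007],
    [0,0,-0.003],
    [0,0,0],
    [0,0,0]
  ],
  "fingers": [0.085,0.085,0.085,0.085,0.07]
}}

```text
clock: 33.8
position: [421.4, -156.7, 9.0]
ee_rot: [0.035, 0.999, 0.0, 0.0]
contact_force: [0.2, -0.2, -0.0]
gripper_width: 70.7
```

>>> {"method": "servo_tool", "body": {
  "turn": [
    [0,0,0],
    [0,0,0],
    [0,0,0],
    [0,0,0],
    [0,0,0]
  ],
  "dp": [
    [0,0,0],
    [0,0,0],
    [0,0,0],
    [0,0,0],
    [0,0,0]
  ],
  "fingers": [0.065,0.06,0.055,0.05,0.05]
}}

```text
clock: 34.42
position: [421.6, -156.8, 9.7]
ee_rot: [0.035, 0.999, -0.0, 0.001]
contact_force: [0.5, -0.5, 1.6]
gripper_width: 59.6
```

Run:
```python
from h import *
st();g=cam('wrist');t=cam('side');p=proj(t,[[420,-157,64]])[0].astype(int)
a=g['img'][100:400,120:540];b=cv2.resize(t['img'][p[1]-50:p[1]+50,p[0]-50:p[0]+50],(300,300),interpolation=2)
cv2.imwrite('pics/w20.png',np.hstack([a,b])[:,:,::-1])
```

```text
t 34.42 p [ 421.6 -156.8    9.7] jawyaw 1.501 tilt [0.    0.002 0.   ] w 59.6 F [ 0.5 -0.5  1.6] q [ 0.01  0.33 -0.65  0.   -0.59 -1.65]
```

View pics/w20.png

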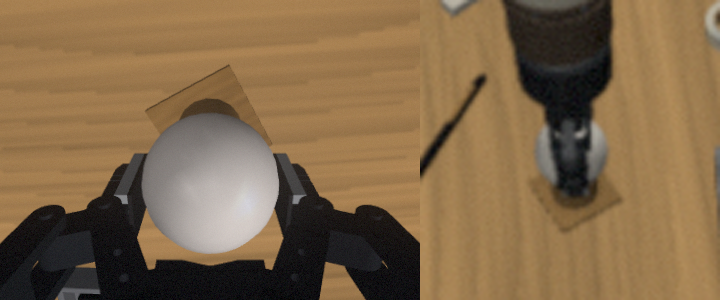

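Large bulb held at its middle (59.6 mm, fingers on both sides of the globe, base free). TCP z 9.7 ↔ globe centre 64. Lift and hover over the short tray's cup.

>>> {"method": "servo_tool", "body": {
  "turn": [
    [0,0,0],
    [0,0,0],
    [0,0,0],
    [0,0,0],
    [0,0,0]
  ],
  "dp": [
    [0,0,0.01],
    [0,0,0.03],
    [0,0,0.04],
    [0,0,0.04],
    [0.015,-0.005,0.02]
  ],
  "fingers": [0.05,0.05,0.05,0.05,0.05]
}}

```text
clock: 35.15
position: [433.9, -161.4, 154.2]
ee_rot: [0.035, 0.999, 0.0, -0.001]
contact_force: [1.0, 0.4, -0.5]
gripper_width: 59.1
```

>>> {"method": "servo_tool", "body": {
  "turn": [
    [0,0,0],
    [0,0,0],
    [0,0,0],
    [0,0,0],
    [0,0,0]
  ],
  "dp": [
    [0.03,-0.009,0],
    [0.04,-0.012,0],
    [0.04,-0.012,0],
    [0.03,-0.009,0],
    [0.015,-0.004,0]
  ],
  "fingers": [0.05,0.05,0.05,0.05,0.05]
}}

```text
clock: 35.78
position: [594.3, -208.6, 159.9]
ee_rot: [0.035, 0.999, 0.001, 0.003]
contact_force: [-0.2, -0.1, -1.1]
gripper_width: 59.4
```

Run:
```python
from h import *
st()
```

```text
t 35.77 p [ 594.3 -208.6  159.9] jawyaw 1.501 tilt [-0.001  0.007  0.   ] w 59.4 F [-0.2 -0.1 -1.1] q [-0.08  0.41 -0.04 -0.   -1.11 -1.56]
```

>>> {"method": "servo_tool", "body": {
  "turn": [
    [0,0.007,-0.015],
    [0,0,0],
    [0,0,0],
    [0,0,0],
    [0,0,0]
  ],
  "dp": [
    [0.022,-0.005,0],
    [0.02,-0.005,0],
    [0.004,0,0],
    [0,0,-0.01],
    [0,0,0]
  ],
  "fingers": [0.05,0.05,0.05,0.05,0.05]
}}

```text
clock: 36.4
position: [640.1, -218.2, 148.9]
ee_rot: [0.043, 0.999, 0.001, -0.002]
contact_force: [0.4, -0.2, -0.5]
gripper_width: 59.8
```

Run:
```python
from h import *
st();g=cam('wrist')
save(g,'w21');cv2.imwrite('pics/w21c.png',cv2.resize(g['img'][60:360,180:480],(600,600),interpolation=2)[:,:,::-1])
rr=regions_of('large_bulb','wrist')
if rr: print(rr[0]['box'],bulb(g,rr[0]['box'],54.3+read_state()['position'][2]))
```

```text
t 36.4 p [ 640.1 -218.2  148.9] jawyaw 1.485 tilt [-0.003 -0.003 -0.   ] w 59.8 F [ 0.4 -0.2 -0.5] q [-0.09  0.51  0.09 -0.   -1.15 -1.56]
[262.8, 210.8, 135.5, 145.4] (((330.1438903808594, 310.4814147949219), (151.0498809814453, 190.92356872558594), 0.6970991492271423), array([ 654.61432771, -219.19927655,  204.72010162]))
```

View pics/w21c.png

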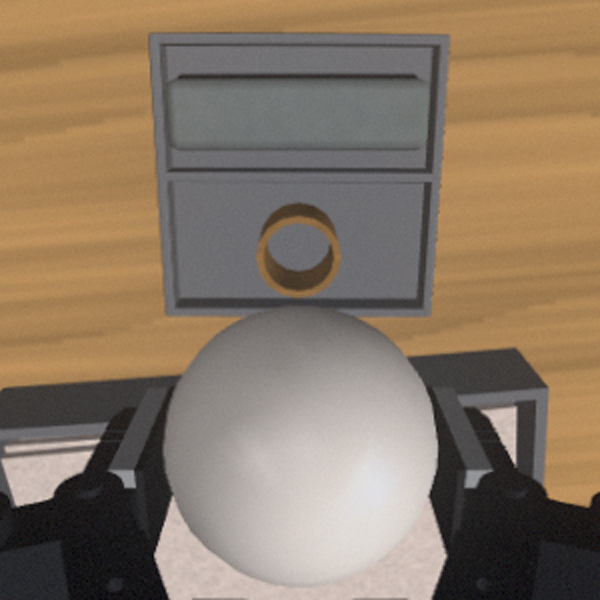

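Clear view: cup rim centre (329.3,188), bulb outline top v≈214, bottom v≈352, sides u≈262/398; stapler lies well in its compartment.

Run:
```python
from h import *
s=st();g=cam('wrist')
print('cup',at(g,329.3,188,38), 'inner', at(g,329.7,183,38))
hs=cv2.cvtColor(g['img'],cv2.COLOR_RGB2HSV)
m=((hs[...,0]>8)&(hs[...,0]<20)&(hs[...,1]>120)&(hs[...,2]>120)).astype(np.uint8);m[:150]=0;m[215:]=0;m[:,:300]=0;m[:,360:]=0
p=np.argwhere(m)[:,::-1];print('rim bright',len(p),p.min(0),p.max(0))
o,a=ray(g,330.2,214);_,b=ray(g,330.2,352.5);d=a+b;d/=np.linalg.norm(d)
al=np.arccos(a@b)/2;L=31/np.sin(al);print('ang',al,'bulb',o+d*L)
o,a=ray(g,262,283);_,b=ray(g,398.5,283);al=np.arccos(a@b)/2;print(al, 'L',31/np.sin(al),'TCP-based z',s['position'][2]+54.3)
C=[at(g,u/2+180,v/2+60,20)[:2] for u,v in [(150,35),(449,36),(432,316),(166,315)]];c=np.mean(C,0);print(np.round(C,1),'ctr',c,'cup from tray',c+32.5*np.array([np.cos(-.086),np.sin(-.086)]))
S=[at(g,u/2+180,v/2+60,58)[:2] for u,v in [(168,78),(424,78),(424,150),(168,150)]];print('stapler c',np.mean(S,0),np.round(S,1))
```

```text
t 36.5 p [ 641.1 -218.6  150.4] jawyaw 1.485 tilt [-0.002 -0.001 -0.   ] w 59.7 F [-0.   1.2  0.1] q [-0.09  0.5   0.09 -0.   -1.15 -1.56]
cup [ 643.05896411 -218.7903435    38.        ] inner [ 638.12007645 -217.9809054    38.        ]
rim bright 304 [309 167] [349 206]
ang 0.20764625652654145 bulb [ 641.55498159 -218.27864192  202.18678414]
0.20939510349325982 L 149.13292128352933 TCP-based z 204.7201016219176
[[ 535.9 -278.9]
 [ 548.1 -140.4]
 [ 687.1 -151.5]
 [ 674.4 -292.1]] ctr [ 611.38503847 -215.71442641] cup from tray [ 643.76492753 -218.50598238]
stapler c [ 575.63048883 -214.10354277] [[ 556.4 -265.7]
 [ 565.4 -159.9]
 [ 595.  -160.8]
 [ 585.7 -270. ]]
```

>>> {"method": "servo_tool", "body": {
  "turn": [
    [0,0,0],
    [0,0,0],
    [0,0,0],
    [0,0,0],
    [0,0,0]
  ],
  "dp": [
    [0.001,0,-0.02],
    [-0.001,0,-0.03],
    [-0.001,0,-0.025],
    [0,0,-0.015],
    [0,0,0]
  ],
  "fingers": [0.05,0.05,0.05,0.05,0.05]
}}

```text
clock: 37.17
position: [641.1, -218.8, 62.4]
ee_rot: [0.042, 0.999, 0.0, 0.003]
contact_force: [-0.6, 1.8, 0.2]
gripper_width: 59.6
```

Run:
```python
from h import *
s=st();g=cam('wrist');save(g,'w22')
hs=cv2.cvtColor(g['img'],cv2.COLOR_RGB2HSV)
m=((hs[...,0]>8)&(hs[...,0]<20)&(hs[...,1]>120)&(hs[...,2]>90)).astype(np.uint8);m[:120]=0;m[260:]=0;m[:,270:390];m[:,:270]=0;m[:,390:]=0
p=np.argwhere(m)[:,::-1]
if len(p):print('rim',len(p),p.min(0),p.max(0))
```

```text
t 37.17 p [ 641.1 -218.8   62.4] jawyaw 1.486 tilt [-0.     0.007  0.   ] w 59.6 F [-0.6  1.8  0.2] q [-0.09  0.58 -0.02 -0.   -0.96 -1.56]
rim 348 [302 192] [357 217]
```

>>> {"method": "servo_tool", "body": {
  "turn": [
    [0,0.007,0],
    [0,0,0],
    [0,0,0],
    [0,0,0],
    [0,0,0]
  ],
  "dp": [
    [0.001,0,-0.005],
    [0,0,-0.008],
    [0,0,-0.005],
    [0,0,0],
    [0,0,0]
  ],
  "fingers": [0.05,0.05,0.05,0.05,0.05]
}}

```text
clock: 37.85
position: [644.8, -219.3, 47.1]
ee_rot: [0.042, 0.999, -0.001, 0.003]
contact_force: [-0.1, 0.3, -1.1]
gripper_width: 59.7
```

Run:
```python
from h import *
s=st();g=cam('side');save(g,'s23')
p=proj(g,[[642,-218,70]])[0].astype(int);c=cam('wrist')['img'][130:330,220:440]
cv2.imwrite('pics/s23c.png',np.hstack([cv2.resize(g['img'][p[1]-35:p[1]+35,p[0]-40:p[0]+40],(400,350),interpolation=2),cv2.resize(c,(385,350))])[:,:,::-1])
```

```text
t 37.85 p [ 644.8 -219.3   47.1] jawyaw 1.487 tilt [0.002 0.006 0.   ] w 59.7 F [-0.1  0.3 -1.1] q [-0.09  0.6  -0.03  0.   -0.94 -1.57]
```

>>> {"method": "servo_tool", "body": {
  "turn": [
    [0.002,0.006,0],
    [0,0,0],
    [0,0,0],
    [0,0,0],
    [0,0,0]
  ],
  "dp": [
    [-0.0025,0.0007,-0.002],
    [0,0,-0.003],
    [0,0,-0.003],
    [0,0,0],
    [0,0,0]
  ],
  "fingers": [0.05,0.05,0.05,0.05,0.05]
}}

```text
clock: 38.58
position: [642.1, -218.6, 38.8]
ee_rot: [0.042, 0.999, 0.0, 0.0]
contact_force: [0.4, 0.4, 0.2]
gripper_width: 59.6
```

Run:
```python
from h import *
s=st()
```

```text
t 38.58 p [ 642.1 -218.6   38.8] jawyaw 1.487 tilt [-0.001  0.     0.   ] w 59.6 F [0.4 0.4 0.2] q [-0.09  0.61 -0.04 -0.   -0.93 -1.56]
```

>>> {"method": "servo_tool", "body": {
  "turn": [
    [0,0,0],
    [0,0,0],
    [0,0,0],
    [0,0,0],
    [0,0,0]
  ],
  "dp": [
    [0,0,-0.004],
    [0,0,-0.004],
    [0,0,-0.004],
    [0,0,-0.002],
    [0,0,0]
  ],
  "fingers": [0.05,0.05,0.05,0.05,0.05]
}}

```text
clock: 39.2
position: [642.0, -218.6, 23.5]
ee_rot: [0.042, 0.999, 0.0, -0.0]
contact_force: [-0.2, 0.1, -0.9]
gripper_width: 59.6
```

Run:
```python
from h import *
s=st()
```

```text
t 39.2 p [ 642.  -218.6   23.5] jawyaw 1.487 tilt [-0.001 -0.    -0.   ] w 59.6 F [-0.2  0.1 -0.9] q [-0.09  0.62 -0.05 -0.   -0.9  -1.56]
```

>>> {"method": "servo_tool", "body": {
  "turn": [
    [0,0,0],
    [0,0,0],
    [0,0,0],
    [0,0,0],
    [0,0,0]
  ],
  "dp": [
    [0,0,-0.003],
    [0,0,-0.003],
    [0,0,-0.003],
    [0,0,-0.001],
    [0,0,0]
  ],
  "fingers": [0.05,0.05,0.05,0.05,0.05]
}}

```text
clock: 39.83
position: [642.2, -218.6, 13.0]
ee_rot: [0.042, 0.999, 0.0, 0.0]
contact_force: [0.4, 0.1, -0.0]
gripper_width: 59.6
```

Run:
```python
from h import *
s=st()
```

```text
t 39.83 p [ 642.2 -218.6   13. ] jawyaw 1.487 tilt [-0.001  0.     0.   ] w 59.6 F [ 0.4  0.1 -0. ] q [-0.09  0.63 -0.06 -0.   -0.88 -1.56]
```

>>> {"method": "servo_tool", "body": {
  "turn": [
    [0,0,0],
    [0,0,0],
    [0,0,0],
    [0,0,0],
    [0,0,0]
  ],
  "dp": [
    [0,0,-0.001],
    [0,0,-0.001],
    [0,0,-0.001],
    [0,0,0],
    [0,0,0]
  ],
  "fingers": [0.05,0.05,0.05,0.05,0.05]
}}

```text
clock: 40.45
position: [642.5, -218.7, 10.3]
ee_rot: [0.042, 0.999, 0.0, 0.0]
contact_force: [-0.6, 0.2, 0.6]
gripper_width: 59.6
```

Run:
```python
from h import *
s=st()
```

```text
t 40.45 p [ 642.5 -218.7   10.3] jawyaw 1.487 tilt [-0.     0.001  0.   ] w 59.6 F [-0.6  0.2  0.6] q [-0.09  0.64 -0.06 -0.   -0.87 -1.56]
```

>>> {"method": "servo_tool", "body": {
  "turn": [
    [0,0,0],
    [0,0,0],
    [0,0,0],
    [0,0,0],
    [0,0,0]
  ],
  "dp": [
    [0,0,-0.0005],
    [0,0,0],
    [0,0,0],
    [0,0,0],
    [0,0,0]
  ],
  "fingers": [0.059,0.061,0.064,0.072,0.085]
}}

```text
clock: 41.08
position: [642.7, -218.8, 10.0]
ee_rot: [0.042, 0.999, 0.0, 0.001]
contact_force: [-0.3, -0.0, 0.9]
gripper_width: 84.7
```

>>> {"method": "servo_tool", "body": {
  "turn": [
    [0,0,0],
    [0,0,0],
    [0,0,0],
    [0,0,0],
    [0,0,0]
  ],
  "dp": [
    [0,0,0],
    [0,0,0.01],
    [0,0,0.03],
    [0,0,0.05],
    [0,0,0.05]
  ],
  "fingers": [0.085,0.085,0.085,0.085,0.085]
}}

```text
clock: 41.7
position: [639.3, -218.3, 150.4]
ee_rot: [0.042, 0.999, 0.001, -0.004]
contact_force: [0.7, -0.5, -0.5]
gripper_width: 85.1
```

Run:
```python
from h import *
s=st();g=cam('wrist');save(g,'w24')
for rr in regions_of('large_bulb','wrist')[:2]: print(rr['box'],rr['score'],bulb(g,rr['box'],64))
d=cam('side');save(d,'s24')
for rr in regions_of('large_bulb','side')[:2]:
    x,y,w,h=rr['box'];print(rr['box'],rr['score'],at(d,x+w/2,y+h/2,64))
print(proj(d,[[642,-218.6,64]]),proj(g,[[642,-218.6,64]]))
```

```text
t 41.7 p [ 639.3 -218.3  150.4] jawyaw 1.487 tilt [-0.002 -0.008 -0.   ] w 85.1 F [ 0.7 -0.5 -0.5] q [-0.09  0.51  0.09 -0.   -1.16 -1.56]
[296.5, 162.0, 66.0, 73.1] 0.78 (((330.9952697753906, 198.21224975585938), (67.6244125366211, 76.24503326416016), 93.32736206054688), array([ 642.72949095, -217.17154402,   64.        ]))
[353.7, 251.3, 24.0, 24.1] 0.88 [ 640.46972403 -215.72230379   64.        ]
[254.2, 158.4, 17.4, 13.0] 0.19 [413.570796  160.5722314  64.       ]
[[366.54305273 264.24453972]] [[329.32507734 197.55959243]]
```

Large bulb sits in its cup (wrist 642.7,−217.2; predicted 642,−218.6). Next the small bulb.

>>> {"method": "servo_tool", "body": {
  "turn": [
    [0,0,0.17],
    [0,0,0.17],
    [0,0,0.17],
    [0,0,0.17],
    [0,0,0.17]
  ],
  "dp": [
    [-0.022,0.037,0],
    [-0.022,0.037,0],
    [-0.022,0.037,0],
    [-0.022,0.037,0],
    [-0.022,0.037,0]
  ],
  "fingers": [0.085,0.085,0.085,0.085,0.085]
}}

```text
clock: 42.52
position: [522.5, -30.8, 142.3]
ee_rot: [-0.383, 0.924, 0.0, -0.01]
contact_force: [0.7, 0.4, 0.5]
gripper_width: 85.3
```

>>> {"method": "servo_tool", "body": {
  "turn": [
    [0,0,0.17],
    [0,0,0.17],
    [0,0,0.17],
    [0,0,0.17],
    [0,0,0.03]
  ],
  "dp": [
    [-0.022,0.037,0],
    [-0.022,0.037,0],
    [-0.022,0.037,0],
    [-0.022,0.037,0],
    [-0.008,0.015,0]
  ],
  "fingers": [0.085,0.085,0.085,0.085,0.085]
}}

```text
clock: 43.15
position: [417.3, 135.8, 136.8]
ee_rot: [-0.69, 0.724, -0.003, -0.015]
contact_force: [0.3, -0.3, 0.3]
gripper_width: 85.1
```

Run:
```python
from h import *
s=st();g=cam('wrist')
for rr in regions_of('small_bulb','wrist')[:2]: print(rr['box'],rr['score'],bulb(g,rr['box'],56))
```

```text
t 43.15 p [417.3 135.8 136.8] jawyaw 3.094 tilt [ 0.025 -0.019  0.   ] w 85.1 F [ 0.3 -0.3  0.3] q [ 0.69  0.14 -0.5   0.01 -0.96 -0.75]
[314.9, 209.1, 53.5, 54.9] 0.85 (((341.1047058105469, 237.2908935546875), (51.713043212890625, 53.98732376098633), 40.16264724731445), array([408.20537765, 172.66573007,  56.        ]))
```

>>> {"method": "servo_tool", "body": {
  "turn": [
    [0.012,-0.01,0.07],
    [0.012,-0.009,0.065],
    [0,0,0],
    [0,0,0],
    [0,0,0]
  ],
  "dp": [
    [-0.004,0.017,0],
    [-0.004,0.016,0],
    [0,0,-0.01],
    [0,0,-0.02],
    [0,0,0]
  ],
  "fingers": [0.085,0.085,0.085,0.085,0.085]
}}

```text
clock: 43.88
position: [408.4, 166.6, 103.0]
ee_rot: [0.737, -0.676, 0.001, 0.003]
contact_force: [-0.3, 0.6, 0.3]
gripper_width: 85.3
```

Run:
```python
from h import *
s=st();g=cam('wrist')
for rr in regions_of('small_bulb','wrist')[:2]: print(rr['box'],rr['score'],bulb(g,rr['box'],56))
```

```text
t 43.88 p [408.4 166.6 103. ] jawyaw -3.055 tilt [ 0.006 -0.002  0.   ] w 85.3 F [-0.3  0.6  0.3] q [ 0.76  0.17 -0.56  0.   -0.85 -0.68]
[299.0, 181.9, 62.4, 68.6] 0.62 (((328.9205017089844, 215.73477172851562), (62.657737731933594, 63.97724914550781), 53.88222885131836), array([409.3527299 , 171.39218688,  56.        ]))
```

>>> {"method": "servo_tool", "body": {
  "turn": [
    [0.006,-0.002,0],
    [0,0,0],
    [0,0,0],
    [0,0,0],
    [0,0,0]
  ],
  "dp": [
    [0,0.003,0],
    [0,0,-0.02],
    [0,0,-0.02],
    [0,0,-0.005],
    [0,0,0]
  ],
  "fingers": [0.085,0.085,0.085,0.085,0.085]
}}

```text
clock: 44.6
position: [412.6, 172.7, 62.0]
ee_rot: [0.737, -0.676, 0.001, -0.007]
contact_force: [-0.5, 0.5, -0.0]
gripper_width: 85.2
```

Run:
```python
from h import *
s=st();g=cam('wrist')
for rr in regions_of('small_bulb','wrist')[:2]: print(rr['box'],rr['score'],bulb(g,rr['box'],56))
```

```text
t 44.6 p [412.6 172.7  62. ] jawyaw -3.055 tilt [-0.009  0.01   0.   ] w 85.2 F [-0.5  0.5 -0. ] q [ 0.76  0.24 -0.61  0.   -0.72 -0.68]
[301.3, 187.9, 76.0, 84.5] 0.6 (((337.0971374511719, 230.03948974609375), (75.11244201660156, 77.58666229248047), 60.50231170654297), array([408.85675396, 171.54928627,  56.        ]))
```

>>> {"method": "servo_tool", "body": {
  "turn": [
    [-0.009,0.01,0],
    [0,0,0],
    [0,0,0],
    [0,0,0],
    [0,0,0]
  ],
  "dp": [
    [-0.0035,-0.001,-0.005],
    [0,0,-0.015],
    [0,0,-0.01],
    [0,0,0],
    [0,0,0]
  ],
  "fingers": [0.085,0.085,0.085,0.085,0.085]
}}

```text
clock: 45.32
position: [410.2, 173.0, 33.1]
ee_rot: [0.737, -0.676, 0.0, -0.002]
contact_force: [0.0, -0.5, 0.3]
gripper_width: 84.9
```

Run:
```python
from h import *
s=st();g=cam('wrist')
for rr in regions_of('small_bulb','wrist')[:2]: print(rr['box'],rr['score'],bulb(g,rr['box'],56))
```

```text
t 45.33 p [410.2 173.   33.1] jawyaw -3.055 tilt [-0.002  0.003  0.   ] w 84.9 F [ 0.  -0.5  0.3] q [ 0.77  0.29 -0.64  0.   -0.64 -0.68]
[291.5, 202.1, 89.6, 95.3] 0.69 (((333.75408935546875, 251.30429077148438), (86.34388732910156, 90.4023208618164), 63.83396911621094), array([408.75090613, 172.2274986 ,  56.        ]))
```

>>> {"method": "servo_tool", "body": {
  "turn": [
    [-0.002,0.003,0],
    [0,0,0],
    [0,0,0],
    [0,0,0],
    [0,0,0]
  ],
  "dp": [
    [-0.0015,-0.001,-0.008],
    [0,0,-0.01],
    [0,0,-0.005],
    [0,0,-0.002],
    [0,0,0]
  ],
  "fingers": [0.085,0.085,0.085,0.085,0.085]
}}

```text
clock: 46.05
position: [408.6, 171.9, 6.4]
ee_rot: [0.737, -0.676, -0.0, -0.0]
contact_force: [-0.5, 0.3, -0.6]
gripper_width: 84.9
```

Run:
```python
from h import *
s=st()
```

```text
t 46.05 p [408.6 171.9   6.4] jawyaw -3.055 tilt [-0.  0.  0.] w 84.9 F [-0.5  0.3 -0.6] q [ 0.77  0.33 -0.66 -0.   -0.57 -0.68]
```

>>> {"method": "servo_tool", "body": {
  "turn": [
    [0,0,0],
    [0,0,0],
    [0,0,0],
    [0,0,0],
    [0,0,0]
  ],
  "dp": [
    [0,0,-0.003],
    [0,0,0],
    [0,0,0],
    [0,0,0],
    [0,0,0]
  ],
  "fingers": [0.085,0.085,0.07,0.06,0.055]
}}

```text
clock: 46.68
position: [409.0, 172.2, 3.8]
ee_rot: [0.737, -0.676, 0.0, -0.001]
contact_force: [-0.6, -0.2, 0.9]
gripper_width: 55.2
```

>>> {"method": "servo_tool", "body": {
  "turn": [
    [0,0,0],
    [0,0,0],
    [0,0,0],
    [0,0,0],
    [0,0,0]
  ],
  "dp": [
    [0,0,0],
    [0,0,0],
    [0,0,0],
    [0,0,0],
    [0,0,0]
  ],
  "fingers": [0.05,0.045,0.04,0.038,0.038]
}}

```text
clock: 47.3
position: [408.7, 172.1, 4.1]
ee_rot: [0.737, -0.676, -0.0, -0.001]
contact_force: [-1.3, -0.4, 2.5]
gripper_width: 47.7
```

Run:
```python
from h import *
s=st()
```

```text
t 47.3 p [408.7 172.1   4.1] jawyaw -3.055 tilt [-0.001  0.001  0.   ] w 47.7 F [-1.3 -0.4  2.5] q [ 0.77  0.34 -0.67 -0.   -0.56 -0.68]
```

>>> {"method": "servo_tool", "body": {
  "turn": [
    [0,0,0],
    [0,0,0],
    [0,0,0],
    [0,0,0],
    [0,0,0]
  ],
  "dp": [
    [0,0,0.01],
    [0,0,0.03],
    [0,0,0.04],
    [0,0,0.04],
    [0.015,0.008,0.02]
  ],
  "fingers": [0.038,0.038,0.038,0.038,0.038]
}}

```text
clock: 47.92
position: [422.3, 178.5, 148.8]
ee_rot: [0.737, -0.676, -0.0, 0.001]
contact_force: [0.9, 0.4, 0.0]
gripper_width: 47.2
```

>>> {"method": "servo_tool", "body": {
  "turn": [
    [0,0,0],
    [0,0,0],
    [0,0,0],
    [0,0,0],
    [0,0,0]
  ],
  "dp": [
    [0.03,0.016,0],
    [0.035,0.018,0],
    [0.035,0.018,0],
    [0.03,0.015,0],
    [0.01,0.005,0]
  ],
  "fingers": [0.038,0.038,0.038,0.038,0.038]
}}

```text
clock: 48.55
position: [567.7, 253.3, 154.6]
ee_rot: [0.737, -0.676, 0.001, -0.004]
contact_force: [-0.0, -0.4, -0.2]
gripper_width: 47.5
```

Run:
```python
from h import *
st()
```

```text
t 48.55 p [567.7 253.3 154.6] jawyaw -3.055 tilt [-0.005  0.006  0.   ] w 47.5 F [-0.  -0.4 -0.2] q [ 0.68  0.4  -0.07 -0.   -1.09 -0.59]
```

>>> {"method": "servo_tool", "body": {
  "turn": [
    [-0.005,0.006,0],
    [0,0,0],
    [0,0,0],
    [0,0,0],
    [0,0,0]
  ],
  "dp": [
    [0.009,0.006,0],
    [0.002,0.001,0],
    [0,0,0],
    [0,0,0],
    [0,0,0]
  ],
  "fingers": [0.038,0.038,0.038,0.038,0.038]
}}

```text
clock: 49.18
position: [576.5, 259.0, 155.2]
ee_rot: [0.737, -0.676, -0.001, 0.001]
contact_force: [0.3, 0.1, 0.5]
gripper_width: 47.7
```

```bash
cat >> h.py <<'E'
def cup(g,guess):
    u,v=proj(g,[guess])[0].round().astype(int);h=cv2.cvtColor(g['img'],cv2.COLOR_RGB2HSV)
    m=((h[...,0]>5)&(h[...,0]<22)&(h[...,1]>90)).astype(np.uint8);k=np.zeros_like(m);k[v-34:v+30,u-30:u+30]=1;m*=k
    n,l,a,c=cv2.connectedComponentsWithStats(m);i=1+a[1:,4].argmax();x,y,w,hh,ar=a[i]
    print('proj',(u,v),'comp',a[i]); r=w/2; return at(g,x+r-.5,y+hh-r-.5,38),w
E
python3 - <<'E'
from h import *
g=cam('wrist');g['img']=cv2.imread('pics/w21.png')[:,:,::-1].copy()
print('test on w21 frame (needs pose)', )
s=st();g=cam('wrist');save(g,'w25')
print(cup(g,[580.5,262,38]))
rr=regions_of('small_bulb','wrist')[:1]
for r in rr:
    x,y,w,h=r['box'];print(r['box'],r['score'])
    o,a=ray(g,x+w/2,y);_,b=ray(g,x+w/2,y+h);d=a+b;d/=np.linalg.norm(d);al=np.arccos(a@b)/2;print('bulb',o+d*25/np.sin(al))
    o,a=ray(g,x,y+h/2);_,b=ray(g,x+w,y+h/2);d=a+b;d/=np.linalg.norm(d);al=np.arccos(a@b)/2;print('bulb',o+d*25/np.sin(al))
q=g['img'][150:230,280:380];print(cv2.cvtColor(q,6)[::6,::5])
E
```

```text
test on w21 frame (needs pose)
t 49.23 p [576.5 259.  155.2] jawyaw -3.055 tilt [-0.    -0.002 -0.   ] w 47.7 F [-0.1  0.4 -0.3] q [ 0.68  0.43 -0.03 -0.   -1.12 -0.59]
proj (np.int64(326), np.int64(188)) comp [304 165  41  46 928]
(array([582.39640652, 264.15786272,  38.        ]), np.int32(41))
[276.9, 225.9, 108.9, 110.9] 0.81
bulb [576.66419778 258.29705147 206.86265797]
bulb [576.65123355 258.72617836 207.91744147]
[[135 135 118 117 117 114 114 113 116 112 115 115 117 115 111 110 118 117
  111 121]
 [136 137 118 114 115 111 115 114 113 114 114 113 115 116 116  90 115 116
  113 121]
 [135 134 117 110 116 114 115 113 112 115 116 115 114 113 113  79 109 115
  116 127]
 [138 135 119 107 113 114 113  56  56  57  60  89 114 113 112  79 104 114
  115 132]
 [136 135 115 111 113 112  52 101 106 108 102  66  78 117 113  70 100 113
  115 135]
 [135 136 116 108 112  95 100 114 115 115 112 110  90 115 113  74  96 115
  119 132]
 [136 133 116 107 111 105 107 115 112 114 112 112  87 113 112  76 100 114
  118 132]
 [138 132 117 105 115 103  60 114 114 114 114 114  62 110 114  85 115 117
  122 129]
 [140 133 118 104 114 105  57  64  59  64  57  51  93 111 114 101 112 117
  124 132]
 [140 134 117  89 114 116 100  64  60  60  54  97 114 113 113 105 108 118
  125 133]
 [138 134 119  80 114 114 115 116 107 111 111 114 113 112 116 105 108 116
  129 133]
 [139 134 119  65  63  67  66  70  63  64  64  65  63  66  63 108 107 118
  131 138]
 [139 132 127 125 123 121 144 123 122 123 120 121 122 120 125 122 114 118
  134 139]
 [137 133 133 124 127 128 125  90  97 104 107 105 102  99 131 129 113 120
  133 138]]
```

>>> {"method": "servo_tool", "body": {
  "turn": [
    [0,0,0],
    [0,0,0],
    [0,0,0],
    [0,0,0],
    [0,0,0]
  ],
  "dp": [
    [0.005,0.005,0],
    [0,0,-0.02],
    [0,0,-0.03],
    [0,0,-0.02],
    [0,0,0]
  ],
  "fingers": [0.038,0.038,0.038,0.038,0.038]
}}

```text
clock: 49.95
position: [583.9, 266.0, 84.1]
ee_rot: [0.737, -0.676, -0.0, -0.001]
contact_force: [-0.3, 0.4, 0.2]
gripper_width: 47.1
```

Run:
```python
from h import *
s=st();g=cam('wrist');save(g,'w26')
print(cup(g,[582.4,264.2,38]))
```

```text
t 49.95 p [583.9 266.   84.1] jawyaw -3.055 tilt [-0.002  0.001  0.   ] w 47.1 F [-0.3  0.4  0.2] q [ 0.68  0.5  -0.1  -0.   -0.97 -0.59]
proj (np.int64(333), np.int64(208)) comp [ 306  175   53   54 1442]
(array([583.58524513, 259.48813517,  38.        ]), np.int32(53))
```

>>> {"method": "servo_tool", "body": {
  "turn": [
    [-0.002,0.001,0],
    [0,0,0],
    [0,0,0],
    [0,0,0],
    [0,0,0]
  ],
  "dp": [
    [-0.0015,-0.002,-0.008],
    [0,0,-0.015],
    [0,0,-0.01],
    [0,0,0],
    [0,0,0]
  ],
  "fingers": [0.038,0.038,0.038,0.038,0.038]
}}

```text
clock: 50.62
position: [584.5, 265.2, 52.4]
ee_rot: [0.737, -0.676, 0.001, -0.003]
contact_force: [-1.0, 0.0, -0.8]
gripper_width: 47.5
```

Run:
```python
from h import *
s=st();g=cam('wrist');save(g,'w27')
print(cup(g,[582.4,264.2,38]))
d=cam('side');save(d,'s27')
for r in regions_of('small_bulb','side')[:1]:
  x,y,w,h=r['box'];print('side bulb',r['box'],r['score'],at(d,x+w/2,y+h/2,s['position'][2]+51.9),'expected px',proj(d,[[582.7,264.3,s['position'][2]+51.9]]))
```

```text
t 50.62 p [584.5 265.2  52.4] jawyaw -3.054 tilt [-0.003  0.006  0.   ] w 47.5 F [-1.   0.  -0.8] q [ 0.68  0.53 -0.13  0.   -0.9  -0.59]
proj (np.int64(334), np.int64(225)) comp [ 304  191   60   45 1127]
(array([584.18836929, 250.59970764,  38.        ]), np.int32(60))
side bulb [310.4, 118.3, 14.9, 19.0] 0.5 [589.67126029 253.04998367 104.33472285] expected px [[315.02583416 125.5426468 ]]
```

Run:
```python
from h import *
g=cam('wrist');h=cv2.cvtColor(g['img'],cv2.COLOR_RGB2HSV)
m=((h[...,0]>5)&(h[...,0]<22)&(h[...,1]>90))
w=((h[...,1]<40)&(h[...,2]>110))
for v in range(186,262,6):
    u=np.where(m[v,285:375])[0]+285;k=np.where(w[v,270:400])[0]+270
    print(v,(u.min(),u.max(),(u.min()+u.max())/2) if len(u) else None,(k.min(),k.max()) if len(k) else None)
s=st();
for v in (215,225,230): print(at(g,334,v,38))
```

```text
186 (np.int64(325), np.int64(343), np.float64(334.0)) (np.int64(282), np.int64(386))
192 (np.int64(316), np.int64(352), np.float64(334.0)) (np.int64(282), np.int64(385))
198 (np.int64(312), np.int64(356), np.float64(334.0)) (np.int64(282), np.int64(385))
204 (np.int64(310), np.int64(359), np.float64(334.5)) (np.int64(283), np.int64(385))
210 (np.int64(308), np.int64(360), np.float64(334.0)) (np.int64(283), np.int64(384))
216 (np.int64(306), np.int64(362), np.float64(334.0)) (np.int64(283), np.int64(384))
222 (np.int64(305), np.int64(363), np.float64(334.0)) (np.int64(284), np.int64(382))
228 (np.int64(304), np.int64(364), np.float64(334.0)) (np.int64(284), np.int64(383))
234 (np.int64(361), np.int64(362), np.float64(361.5)) (np.int64(284), np.int64(382))
240 None (np.int64(284), np.int64(382))
246 None (np.int64(285), np.int64(382))
252 None (np.int64(294), np.int64(375))
258 None (np.int64(287), np.int64(378))
t 50.83 p [584.5 265.3  52.7] jawyaw -3.054 tilt [-0.003  0.006  0.   ] w 47.5 F [ 0.4  0.2 -0.7] q [ 0.68  0.53 -0.13  0.   -0.9  -0.59]
[583.2399728  257.30469292  38.        ]
[582.5839956 264.4104209  38.       ]
[582.25028543 268.02397179  38.        ]
```

>>> {"method": "servo_tool", "body": {
  "turn": [
    [-0.003,0.006,0],
    [0,0,0],
    [0,0,0],
    [0,0,0],
    [0,0,0]
  ],
  "dp": [
    [-0.002,-0.0005,-0.004],
    [0,0,-0.005],
    [0,0,-0.003],
    [0,0,0],
    [0,0,0]
  ],
  "fingers": [0.038,0.038,0.038,0.038,0.038]
}}

```text
clock: 51.45
position: [582.4, 264.8, 40.1]
ee_rot: [0.737, -0.676, -0.0, -0.0]
contact_force: [-0.1, 0.8, -0.4]
gripper_width: 47.0
```

Run:
```python
from h import *
st()
```

```text
t 51.45 p [582.4 264.8  40.1] jawyaw -3.054 tilt [-0. -0. -0.] w 47.0 F [-0.1  0.8 -0.4] q [ 0.68  0.55 -0.14 -0.   -0.88 -0.59]
```

>>> {"method": "servo_tool", "body": {
  "turn": [
    [0,0,0],
    [0,0,0],
    [0,0,0],
    [0,0,0],
    [0,0,0]
  ],
  "dp": [
    [0,0,-0.004],
    [0,0,-0.004],
    [0,0,-0.004],
    [0,0,-0.003],
    [0,0,0]
  ],
  "fingers": [0.038,0.038,0.038,0.038,0.038]
}}

```text
clock: 52.08
position: [582.3, 264.8, 23.9]
ee_rot: [0.737, -0.676, -0.0, 0.0]
contact_force: [-0.5, 0.2, -1.2]
gripper_width: 47.9
```

Run:
```python
from h import *
st()
```

```text
t 52.08 p [582.3 264.8  23.9] jawyaw -3.054 tilt [-0. -0. -0.] w 47.9 F [-0.5  0.2 -1.2] q [ 0.68  0.57 -0.16 -0.   -0.85 -0.59]
```

>>> {"method": "servo_tool", "body": {
  "turn": [
    [0,0,0],
    [0,0,0],
    [0,0,0],
    [0,0,0],
    [0,0,0]
  ],
  "dp": [
    [0,0,-0.004],
    [0,0,-0.004],
    [0,0,-0.003],
    [0,0,-0.001],
    [0,0,0]
  ],
  "fingers": [0.038,0.038,0.038,0.038,0.038]
}}

```text
clock: 52.7
position: [582.5, 264.8, 11.1]
ee_rot: [0.737, -0.676, -0.0, -0.0]
contact_force: [-0.3, -1.2, -0.2]
gripper_width: 47.2
```

Run:
```python
from h import *
st()
```

```text
t 52.7 p [582.5 264.8  11.1] jawyaw -3.054 tilt [-0. -0. -0.] w 47.2 F [-0.3 -1.2 -0.2] q [ 0.68  0.58 -0.17 -0.   -0.82 -0.59]
```

>>> {"method": "servo_tool", "body": {
  "turn": [
    [0,0,0],
    [0,0,0],
    [0,0,0],
    [0,0,0],
    [0,0,0]
  ],
  "dp": [
    [0,0,-0.0015],
    [0,0,-0.0015],
    [0,0,-0.0015],
    [0,0,-0.001],
    [0,0,0]
  ],
  "fingers": [0.038,0.038,0.038,0.038,0.038]
}}

```text
clock: 53.32
position: [582.8, 265.1, 6.1]
ee_rot: [0.737, -0.675, 0.0, -0.001]
contact_force: [-1.7, 0.1, 1.2]
gripper_width: 47.2
```

Run:
```python
from h import *
st()
```

```text
t 53.33 p [582.8 265.1   6.1] jawyaw -3.054 tilt [-0.001  0.001  0.   ] w 47.2 F [-1.7  0.1  1.2] q [ 0.68  0.59 -0.17  0.   -0.81 -0.59]
```

>>> {"method": "servo_tool", "body": {
  "turn": [
    [0,0,0],
    [0,0,0],
    [0,0,0],
    [0,0,0],
    [0,0,0]
  ],
  "dp": [
    [0,0,-0.001],
    [0,0,-0.0005],
    [0,0,0],
    [0,0,0],
    [0,0,0]
  ],
  "fingers": [0.038,0.038,0.038,0.038,0.038]
}}

```text
clock: 53.95
position: [582.9, 265.2, 5.8]
ee_rot: [0.738, -0.675, 0.0, -0.001]
contact_force: [-1.4, -0.2, 3.3]
gripper_width: 47.5
```

Run:
```python
from h import *
st()
```

```text
t 53.95 p [582.9 265.2   5.8] jawyaw -3.054 tilt [-0.001  0.002  0.   ] w 47.5 F [-1.4 -0.2  3.3] q [ 0.68  0.59 -0.17  0.   -0.81 -0.59]
```

Contact on the rim (3 N, well under 25). Release gently and rise.

>>> {"method": "servo_tool", "body": {
  "turn": [
    [0,0,0],
    [0,0,0],
    [0,0,0],
    [0,0,0],
    [0,0,0]
  ],
  "dp": [
    [0,0,0],
    [0,0,0],
    [0,0,0],
    [0,0,0],
    [0,0,0]
  ],
  "fingers": [0.047,0.049,0.052,0.06,0.08]
}}

```text
clock: 54.58
position: [582.8, 265.1, 4.4]
ee_rot: [0.737, -0.675, 0.0, -0.001]
contact_force: [-1.0, 0.4, -0.1]
gripper_width: 75.8
```

>>> {"method": "servo_tool", "body": {
  "turn": [
    [0,0,0],
    [0,0,0],
    [0,0,0],
    [0,0,0],
    [0,0,0]
  ],
  "dp": [
    [0,0,0],
    [0,0,0.01],
    [0,0,0.03],
    [0,0,0.05],
    [0,0,0.05]
  ],
  "fingers": [0.085,0.085,0.085,0.085,0.085]
}}

```text
clock: 55.2
position: [580.1, 263.0, 145.0]
ee_rot: [0.737, -0.676, -0.001, 0.004]
contact_force: [0.2, 0.9, -0.6]
gripper_width: 85.0
```

Run:
```python
from h import *
s=st();g=cam('wrist');save(g,'w28')
for q,z in [('small_bulb',56),('stamp',40),('glue_pot',40)]:
  for rr in regions_of(q,'wrist')[:1]: print(q,np.round(rr['box']),rr['score'],bulb(g,rr['box'],z) if 'bulb' in q else '')
h=cv2.cvtColor(g['img'],cv2.COLOR_RGB2HSV)
# tray mask: grey low-sat region around
m=((h[...,1]<45)&(h[...,2]>70)&(h[...,2]<160)).astype(np.uint8)
P=proj(g,[[592+39,78,20],[592-34,72,20],[575-34,298,20],[575+39,305,20]]);print('tray corners proj',P.round(0).tolist())
print('knob exp',proj(g,[[586,189,74]]),'glue exp',proj(g,[[593,113.5,74]]))
```

```text
t 55.2 p [580.1 263.  145. ] jawyaw -3.054 tilt [ 0.005 -0.007  0.   ] w 85.0 F [ 0.2  0.9 -0.6] q [ 0.68  0.45 -0.03 -0.   -1.11 -0.59]
small_bulb [302. 170.  52.  57.] 0.93 (((326.89263916015625, 199.07431030273438), (55.21449279785156, 64.22733306884766), 77.24501037597656), array([582.41069542, 267.74724161,  56.        ]))
stamp [297.  86.  62.  49.] 0.82 
glue_pot [302.   2.  52.  51.] 0.64 
tray corners proj [[289.0, -32.0], [375.0, -31.0], [364.0, 219.0], [294.0, 220.0]]
knob exp [[330.87651358 108.49180767]] glue exp [[330.45679139  -1.61973065]]
```

>>> {"method": "servo_tool", "body": {
  "turn": [
    [0,0,0],
    [0,0,0],
    [0,0,0],
    [0,0,0],
    [0,0,0]
  ],
  "dp": [
    [0,0,0.05],
    [-0.02,-0.03,0.03],
    [-0.04,-0.04,0],
    [-0.04,-0.04,0],
    [-0.02,-0.02,0]
  ],
  "fingers": [0.085,0.085,0.085,0.085,0.085]
}}

```text
clock: 56.02
position: [454.1, 129.1, 218.5]
ee_rot: [0.737, -0.676, -0.003, 0.01]
contact_force: [-0.7, 0.0, 0.8]
gripper_width: 84.9
```

Run:
```python
from h import *
s=st()
exp={'large_bulb':(642.3,-218.5,64),'small_bulb':(582.6,265,56),'stamp':(586,189,42),'glue_pot':(593.5,113.5,39),'stapler':(573,-215,35),'mug':(701.6,0.5,39)}
bx={}
for n in ('side','top','wrist'):
    g=cam(n)
    for q,e in exp.items():
        rr=regions_of(q,n)[:1]
        if rr:
            x,y,w,h=rr[0]['box'];print(n,q,'box',np.round(rr[0]['box']),round(rr[0]['score'],2),'c',np.round([x+w/2,y+h/2],1),'exp',proj(g,[e])[0].round(1),'xy@z',at(g,x+w/2,y+h/2,e[2])[:2].round(1))
    save(g,'fin_'+n)
```

```text
t 56.02 p [454.1 129.1 218.5] jawyaw -3.054 tilt [ 0.011 -0.018  0.   ] w 84.9 F [-0.7  0.   0.8] q [ 0.62  0.12 -0.3  -0.   -1.18 -0.53]
side large_bulb box [354. 252.  25.  24.] 0.57 c [366.3 264. ] exp [366.7 264.2] xy@z [ 641.5 -218. ]
side small_bulb box [308. 128.  15.  15.] 0.69 c [315.8 135.9] exp [314.9 137.2] xy@z [586.4 270.6]
side stamp box [309. 144.  23.  26.] 0.47 c [320.8 156.9] exp [319.6 157.5] xy@z [589.9 191. ]
side glue_pot box [319. 160.  14.  27.] 0.67 c [326.5 173.5] exp [326. 176.] xy@z [596.6 123.5]
side stapler box [332. 249.  17.  48.] 0.83 c [340.  272.8] exp [338.5 272.6] xy@z [ 576.6 -215.9]
side mug box [352. 183.  34.  35.] 0.91 c [369.  200.9] exp [370.2 201.2] xy@z [698.6   2.3]
top large_bulb box [410. 155.  29.  25.] 0.78 c [424.6 167.8] exp [423.7 165.9] xy@z [ 637.9 -220.5]
top small_bulb box [201. 178.  22.  21.] 0.64 c [211.6 188.9] exp [212.6 190.1] xy@z [585.5 267.5]
top stamp box [237. 182.  18.  20.] 0.8 c [245.7 192.3] exp [246.3 189.7] xy@z [579.9 190.2]
top glue_pot box [266. 177.  22.  20.] 0.66 c [277.  186.6] exp [278.8 187. ] xy@z [594.2 117.8]
top stapler box [392. 189.  57.  22.] 0.72 c [420.  199.6] exp [420.  197.5] xy@z [ 568.  -214.9]
top mug box [311. 124.  33.  39.] 0.89 c [327.7 143.2] exp [327.9 141.7] xy@z [698.1   0.9]
wrist small_bulb box [199. 253.  35.  27.] 0.76 c [216.5 266.2] exp [218.3 272.2] xy@z [584.5 256.8]
wrist stamp box [192. 185.  56.  48.] 0.85 c [219.7 208.6] exp [217.6 210.9] xy@z [583.3 185.8]
wrist glue_pot box [181. 130.  55.  47.] 0.73 c [208.4 153.5] exp [210.7 147.6] xy@z [596.3 120.5]
wrist stapler box [184. 116.  80. 170.] 0.34 c [223.8 200.8] exp [ 237.2 -194.4] xy@z [580.4 177.8]
wrist mug box [ 53.   1. 118.  73.] 0.57 c [111.6  37.2] exp [109.   34.1] xy@z [698.9   3.4]
```

Everything is where expected. One last closer check of the small bulb against its tray from above.

>>> {"method": "servo_tool", "body": {
  "turn": [
    [0.011,-0.018,0],
    [0,0,0],
    [0,0,0],
    [0,0,0],
    [0,0,0]
  ],
  "dp": [
    [0.04,0.045,0],
    [0.04,0.045,0],
    [0.03,0.025,0],
    [0,0,0],
    [0,0,0]
  ],
  "fingers": [0.085,0.085,0.085,0.085,0.085]
}}

```text
clock: 57.7
position: [569.0, 248.8, 219.1]
ee_rot: [0.737, -0.676, 0.001, -0.002]
contact_force: [0.0, -0.3, -0.1]
gripper_width: 85.1
```

>>> {"method": "servo_tool", "body": {
  "turn": [
    [0,0,0],
    [0,0,0],
    [0,0,0],
    [0,0,0],
    [0,0,0]
  ],
  "dp": [
    [0,0,0],
    [0,0,0],
    [0,0,0],
    [0,0,0],
    [0,0,0]
  ],
  "fingers": [0.085,0.085,0.085,0.085,0.085]
}}

```text
clock: 58.32
position: [567.4, 246.9, 221.0]
ee_rot: [0.737, -0.676, 0.001, -0.002]
contact_force: [-0.0, 0.1, -0.2]
gripper_width: 84.9
```

Run:
```python
from h import *
from scipy.optimize import least_squares as LS
s=st();g=cam('wrist');save(g,'w30')
rr=regions_of('small_bulb','wrist')[:1];b=rr[0]['box'];print(np.round(b),rr[0]['score'])
h=cv2.cvtColor(g['img'],cv2.COLOR_RGB2HSV)
m=rr[0]['region'];x,y,w,hh=b;c=(int(x+w/2),int(y+hh/2))
# horizontal and vertical value/sat profiles through centre
print('H',[(u,int(h[c[1],u,2]),int(h[c[1],u,1])) for u in range(c[0]-60,c[0]+61,4)])
print('V',[(v,int(h[v,c[0],2]),int(h[v,c[0],1])) for v in range(c[1]-60,c[1]+61,4)])
# tray outline: pixels unlike wood (sat<70), largest component around
t=(h[...,1]<75).astype(np.uint8);t[260:]=0;t=cv2.morphologyEx(t,cv2.MORPH_OPEN,np.ones((3,3)))
n,l,a,cc=cv2.connectedComponentsWithStats(t);i=l[c[1],c[0]];print('comp',a[i])
q=cv2.minAreaRect(np.argwhere(l==i)[:,::-1].astype(np.float32));print(q,cv2.boxPoints(q).round(0).tolist())
for e in [(582.6,265,56),(582.6,265,38)]: print('exp',proj(g,[e]))
```

```text
t 58.33 p [567.4 246.9 221. ] jawyaw -3.055 tilt [-0.003  0.004  0.   ] w 84.9 F [-0.   0.1 -0.2] q [ 0.67  0.36  0.03  0.   -1.24 -0.59]
[299. 166.  38.  49.] 0.88
H [(258, 187, 125), (262, 183, 128), (266, 194, 128), (270, 186, 125), (274, 176, 129), (278, 177, 128), (282, 196, 128), (286, 192, 124), (290, 121, 6), (294, 106, 10), (298, 181, 18), (302, 199, 18), (306, 206, 17), (310, 209, 18), (314, 209, 17), (318, 207, 16), (322, 201, 19), (326, 182, 21), (330, 162, 19), (334, 145, 18), (338, 115, 18), (342, 118, 13), (346, 121, 6), (350, 161, 124), (354, 160, 126), (358, 181, 125), (362, 186, 129), (366, 193, 127), (370, 194, 128), (374, 187, 127), (378, 195, 126)]
V [(130, 91, 132), (134, 89, 138), (138, 86, 122), (142, 118, 9), (146, 111, 9), (150, 123, 8), (154, 115, 7), (158, 118, 9), (162, 103, 30), (166, 86, 104), (170, 136, 21), (174, 146, 17), (178, 155, 23), (182, 172, 16), (186, 199, 15), (190, 207, 16), (194, 210, 16), (198, 220, 15), (202, 221, 15), (206, 218, 18), (210, 197, 34), (214, 184, 126), (218, 186, 125), (222, 185, 127), (226, 187, 127), (230, 188, 130), (234, 187, 127), (238, 190, 126), (242, 188, 125), (246, 188, 128), (250, 187, 125)]
comp [  283    11    69   200 11046]
((317.0, 110.5), (199.0, 68.0), 90.0) [[283.0, 11.0], [351.0, 11.0], [351.0, 210.0], [283.0, 210.0]]
exp [[316.56119399 188.21647343]]
exp [[317.24436864 184.08579477]]
```

Run:
```python
from h import *
s=st();g=cam('wrist');h=cv2.cvtColor(g['img'],cv2.COLOR_RGB2HSV);t=h[...,1]<75
for u in (287,290,293,341,344,347):
    v=np.where(t[:260,u])[0];v=v[v>60];w=np.where(t[:60,u])[0]
    e1=at(g,u,v.max()+.5,20);e0=at(g,u,w.min()-.5,20);print(u,v.max(),w.min(),'y ends',e1[:2].round(1),e0[:2].round(1),e1[1]-e0[1])
for v in (60,110,150,200):
    u=np.where(t[v,240:400])[0]+240;a,b=at(g,u.min()-.5,v,20),at(g,u.max()+.5,v,20);print(v,u.min(),u.max(),((a+b)/2)[:2].round(1),np.linalg.norm(a-b).round(1))
m=((h[...,1]<40)&(h[...,2]>135)).astype(np.uint8)
o,a=ray(g,317,168.5);_,b=ray(g,317,211.5);d=a+b;d/=np.linalg.norm(d);print('bulb',o+d*(56-o[2])/d[2], 'ang d',np.arccos(a@b))
```

```text
t 58.42 p [567.5 247.  220.9] jawyaw -3.055 tilt [-0.003  0.004  0.   ] w 85.0 F [ 0.1 -0.3  0.5] q [ 0.67  0.36  0.03  0.   -1.24 -0.59]
287 152 11 y ends [622.7 233.5] [630.4  78.7] 154.82820377395913
290 210 11 y ends [615.5 308.3] [627.1  78.4] 229.8680571486659
293 210 11 y ends [611.7 308. ] [623.9  78.2] 229.77452843130106
341 210 12 y ends [549.9 302.5] [572.1  74.9] 227.59057524071525
344 210 12 y ends [546.1 302.1] [568.8  74.6] 227.53365601362248
347 209 12 y ends [542.3 300.4] [565.6  74.3] 226.11509368772857
60 284 350 [594.2 126.1] 75.2
110 286 349 [589.5 180.4] 74.9
150 287 348 [586.  227.2] 75.3
200 289 347 [580.6 290.9] 75.4
bulb [581.99198452 267.19100672  56.        ] ang d 0.13701273226176122
```

```bash
python3 -c "
from bench import *
print(job_done())"
```

```text
the job is handed in; nothing more can be done
None
```

I handed the job in at about 58 s of the 144 s allowed; it reports no verdict. The glue pot, stamp and stapler went into their compartments first. The large bulb then went into the short tray's cup and the small bulb into the long tray's cup.

**Last checks:**
- **Bulbs:** The small bulb measured about 2 mm from its cup centre, within the 6 mm allowed. The large bulb measured 0.7–1.4 mm from its predicted place. Both bulbs were lowered into contact or within about 1 mm of it and then released, with forces of at most about 3 N.
- **Stapler, stamp and glue pot:** Each sat within a few mm of its target by two or more cameras, apart from one side-view reading of the glue pot that was 10 mm off along the tray. The pot rests well inside its ±21 mm limit on the closer measurements.
- **Mug:** It read within about 3 mm of its starting place, which is camera noise; I never went near it.
- **Robot:** It was left about 220 mm up, open and touching nothing.

**What failed or disagreed:**
- The first grip on the stamp missed because the fingertips sit about 35 mm behind the stated TCP. I measured this from the pictures and corrected every later grasp height.
- The glue pot was first gripped about 5 mm off centre, so I regripped it before lifting.
- The top camera disagreed with the wrist camera by about 4 mm. I trusted the closer wrist view.
- The 16-picture viewing limit ran out before the large bulb was set down. Later checks were numerical only, so I never saw either bulb seated in its tray cup.

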